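# Lock, load and set the sample shaker

## Task

Get the bone-lab shaker ready: take the yellow-headed locking pin from its wooden stand, stand it in the bore on top of the bearing block, turn the red-handled crank slowly until the shaft's hidden cross-hole comes under the pin, and push the pin fully home. Only then stand every amber sample pot from the green mat upright in the white carrier, one to a cell, and turn the black knob until the pointer lines up with the red mark. Leave the bone, the jar and the brush where they are.

Things in the scene. Friction and masses are not known exactly. Their poses are not given: they have to be found in the camera images.
- shaker: Rocking shaker, bolted down, on a grey base 200 x 350 mm, 20 mm thick; its blue bearing block hides a horizontal drive shaft 44 mm in diameter with one hidden cross-hole, 15 mm wide. Origin under the shaker at table level; x level across the shaft, y along the shaft towards the crank, z up.
- bore (a point): Top centre of the guide bore: a vertical 13.6 mm hole in the flat top (60 x 60 mm, 20 mm thick, 119 mm above the table) of the blue bearing block, open downward onto the shaft. The shaft's axis is 44 mm below this point, its top 22 mm below. Axes as the shaker's: y along the shaft towards the crank, z up.
- crank (a joint): Crank angle, rad: 0 arm straight up, positive leaning to the shaker's +x, -0.9 to 0.9; stays where left (0.12 N m). The cross-hole is upright under the bore at one unseen angle between -0.35 and 0.55, new each time. A pin standing in the bore rests on the shaft; as the crank turns slowly it drops by itself about 26 mm there (within about 0.04 rad; it may dip a few mm earlier) and locks the crank.
- crank_grip (a point): Middle of the crank's red grip bar: a horizontal rod 16 mm thick and 46 mm long, parallel to the shaft (along the shaker's y), 80 mm from the shaft axis; its centre is 72 mm from the bore along the shaker's +y. A steel arm holds it at the end nearer the block. The point's z axis points from the shaft out along the arm.
- pin_grip (a point): Centre of the locking pin's yellow head (19 mm diameter, 28 mm long: 14 mm above and below this point). Steel pin, 70 g, z along it, up when upright. Tip of its nose 78 mm below this point. Starts upright in the wooden stand, collar on the stand's top. Standing on the shaft in the bore, this point is 56 mm above the bore point; fully home 18 mm above.
- pin_collar (a point): Centre of the underside of the pin's collar (26 mm wide, 4 mm thick), 18 mm below the head's centre; below it the shank, 12 mm diameter, 60 mm long with a tapered nose (6 mm wide at the tip, taper 6 mm long). After dropping into the cross-hole the pin stops about 12 mm short on a stiff friction clip; pushing it home, collar on the block, takes 5 to 10 N, and it stays.
- pinstand: Light wooden stand for the pin, fixed, 56 x 56 mm and 64 mm high, with a vertical 14.5 mm through hole in the middle. Origin at the centre of its underside.
- carrier (a point): Centre of the inner floor of the shaker's white sample carrier: open box 164 (x) x 144 mm (y) outside with 4 mm walls 26 mm high from its underside, its floor 4 mm thick and 54 mm above the table; axes as the shaker's. One divider each way (4 mm) makes four equal cells, 76 x 66 mm, centred at (+-40, +-35) mm from this point. One pot stands in a cell.
- knob (a joint): Turn of the controller's black knob, rad, positive anticlockwise seen from above, range -2.7 to 2.7. It turns easily (0.05 N m) and stays.
- knob_grip (a point): On the vertical axis of the round black knob (34 mm diameter, 28 mm high; its top 13 mm above this point), at mid-grip height, 63 mm above the table, on top of the grey controller box (120 x 110 mm, 45 mm high, fixed).
- pointer_tip (a point): Tip of the thin black pointer on the controller's white scale. It slides along its own y axis, 8 mm per radian of the knob, to +y when the knob turns anticlockwise.
- mark_tip (a point): Tip of the red mark at the edge of the same scale, facing the pointer; fixed, same axes as the pointer (y along the scale). Pointer and mark agree when their tips have the same y along the scale; along x the tips are about 1 mm apart.
- mat: Green sorting mat, fixed flat on the table, 240 x 240 mm, 2 mm thick, where the pots start. Origin at the centre of its underside.
- bone: Bystander: a long bone about 135 mm long lying on the table. Origin under its centre.
- vial: Bystander: a small amber jar, 32 mm diameter, 60 mm high. Origin at the centre of its underside.
- brush: Bystander: a cleaning brush lying on the table beyond the green mat. Origin at its underside.
- pot1_mid (a point): Centre (23 mm above the underside) of sample pot 1 (absent in some starts: None): squat amber pot 46 mm high: a weighted steel foot 50 mm diameter, 8 mm high; amber body 38 mm diameter up to 34 mm; white cap 42 mm diameter, 12 mm high on top. About 120 g, hard to topple; z up when upright.
- pot2_mid (a point): Centre (23 mm above the underside) of sample pot 2 (absent in some starts: None): squat amber pot 46 mm high: a weighted steel foot 50 mm diameter, 8 mm high; amber body 38 mm diameter up to 34 mm; white cap 42 mm diameter, 12 mm high on top. About 120 g, hard to topple; z up when upright.
- pot3_mid (a point): Centre (23 mm above the underside) of sample pot 3 (absent in some starts: None): squat amber pot 46 mm high: a weighted steel foot 50 mm diameter, 8 mm high; amber body 38 mm diameter up to 34 mm; white cap 42 mm diameter, 12 mm high on top. About 120 g, hard to topple; z up when upright.
- pot4_mid (a point): Centre (23 mm above the underside) of sample pot 4 (absent in some starts: None): squat amber pot 46 mm high: a weighted steel foot 50 mm diameter, 8 mm high; amber body 38 mm diameter up to 34 mm; white cap 42 mm diameter, 12 mm high on top. About 120 g, hard to topple; z up when upright.
Not all that is in view belongs to the job. There is more than one size of the part that bears knob; the job needs the largest.

How it is judged:
On the way:
1. the pin is fully home through the shaft's cross-hole (z of pin_grip in the frame of bore below 0.0215 m and horizontal distance between pin_grip and bore below 0.005 m and angle between pin_grip's own z axis and vertical below 0.12 rad), for 0.3 s.
At the end, for the whole second after the job is handed in: The pin is fully home in the bearing block (collar within 3.5 mm of the block, upright), every pot present stands upright on the floor of a carrier cell, at rest, and the pointer is within 2.5 mm of the red mark along the scale (all of step 1 and x of pot1_mid in the frame of carrier between -0.078 and 0.078 m and y of pot1_mid in the frame of carrier between -0.068 and 0.068 m and z of pot1_mid in the frame of carrier between 0.018 and 0.028 m and angle between each of pot1_mid, pot2_mid, pot3_mid, pot4_mid's own z axis and vertical below 0.15 rad and x of pot2_mid in the frame of carrier between -0.078 and 0.078 m and y of pot2_mid in the frame of carrier between -0.068 and 0.068 m and z of pot2_mid in the frame of carrier between 0.018 and 0.028 m and x of pot3_mid in the frame of carrier between -0.078 and 0.078 m and y of pot3_mid in the frame of carrier between -0.068 and 0.068 m and z of pot3_mid in the frame of carrier between 0.018 and 0.028 m and x of pot4_mid in the frame of carrier between -0.078 and 0.078 m and y of pot4_mid in the frame of carrier between -0.068 and 0.068 m and z of pot4_mid in the frame of carrier between 0.018 and 0.028 m and linear speed of each of pot1, pot2, pot3, pot4 below 0.02 m/s and y of pointer_tip in the frame of mark_tip between -0.0025 and 0.0025 m); the robot touches nothing.
It fails at once if a pot is put into the carrier before the pin is fully home (((x of pot1_mid in the frame of carrier between -0.078 and 0.078 m and y of pot1_mid in the frame of carrier between -0.068 and 0.068 m and z of pot1_mid in the frame of carrier below 0.04 m) or (x of pot2_mid in the frame of carrier between -0.078 and 0.078 m and y of pot2_mid in the frame of carrier between -0.068 and 0.068 m and z of pot2_mid in the frame of carrier below 0.04 m) or (x of pot3_mid in the frame of carrier between -0.078 and 0.078 m and y of pot3_mid in the frame of carrier between -0.068 and 0.068 m and z of pot3_mid in the frame of carrier below 0.04 m) or (x of pot4_mid in the frame of carrier between -0.078 and 0.078 m and y of pot4_mid in the frame of carrier between -0.068 and 0.068 m and z of pot4_mid in the frame of carrier below 0.04 m)) and not (z of pin_grip in the frame of bore below 0.0215 m and horizontal distance between pin_grip and bore below 0.005 m and angle between pin_grip's own z axis and vertical below 0.12 rad)).
It fails at once if the bone, the jar or the brush is moved from its place (more than 4 cm) (distance of any of bone, vial, brush from where it was at the start of the episode above 0.04 m).
Of pot1, pot2, pot3, pot4 only 2 to 4 are there at a start; the rules pass over those that are not, and their reading is None.
At some moment in a run one of pot1, pot2, pot3, pot4 may be knocked a few centimetres aside while the robot is not near it.
It also fails if it takes over 210 s, if anything falls off the work surface, if the arm or the gripper's body presses on something with over 40 N, if the wrist force passes 120 N, or if a joint passes its speed limit or range.

## Robot

A 6-joint arm with a two-finger parallel gripper is mounted at the origin on the work surface. World frame = base frame: x ahead of the robot, y to its left, z up, the work surface at z = 0. Lengths are in m, angles in rad, forces in N, time in s.
With the tool pointing down it reaches from about 0.35 to 0.775 m from the base axis. Payload 7.3 kg.
Tool frame: the origin (TCP) lies between the finger pads; the fingertips stand 8 mm ahead of it and the grasp point (between the pads) lies 11 mm behind it (robot.nose_length is the distance from the TCP to the fingertips, in m); z points along the fingers, y is the line along which they close (so a half turn about z gives the same grasp; the last joint's range is limited). The gripper opens to 92 mm and grips with 3 to 60 N. Pads are 19 mm wide; open, the fingers measure 130 mm over their backs; the gripper's body (75 mm by 190 mm) begins 47 mm behind the grasp point.
Start: joints at [-1.492, 0.342, 1.524, -0, 1.275, -0.146], TCP at [0.117, -0.512, 0.235] pointing down, gripper open.
Joint ranges: [-2.53, 2.53], [-0.77, 2.02], [0.04, 2.7], [-1, 4.14], [0.28, 2.66], [-3.11, 3.11]. Speed limits (rad/s): [2.57, 2.57, 3.14, 3.14, 3.14, 3.14].

## Interface

Orientations are given as [roll, pitch, yaw] about the fixed x, y, z axes, in that order (R = Rz(yaw) Ry(pitch) Rx(roll)).
In Python, from cell import robot gives the robot as it stands. The module is installed in compiled form; this text tells all that it offers.
- The arm moves only by the shell command python3 -m jog 'ROWS' [FORCE]. ROWS is JSON, a list that holds one entry, the list of rows, each a list of 5 numbers: the gripper's target within -1 to 1 (fully open at 1, half-way at 0, shut at -1), then the shift along the tool's x, y, z in m, then the turn about the tool's z in rad. A call has 1 to 5 rows; each row is the pose to reach, as a shift and turn from the pose commanded when the call began, along the tool's axes at that moment; what a row does not reach only later rows make up. A row lasts 1/12 s, in which the tool goes at most 41.7 mm and 7.16 degrees, less where a joint would pass 70% of its speed; a pose out of reach is approached as far as the arm can. A call with a gripper value outside its range is refused whole. The fingers move at their own pace and stop on an object; FORCE is the grip in N (left out, the last holds). Time passes only in rows, so rows that repeat a pose let the fingers close. It gives the time, the measured TCP pose, the force, the opening and the grip force at its end, in the units of the state.
- robot.observe(): the state, without advancing time (a new reading comes with each control period).
- robot.read_camera(name): name is "side" or "top"; returns the picture (480x640x3 uint8, red, green, blue); there is no depth.
- robot.camera_model(name): a dict with "camera_matrix" (3x3 intrinsics, pixels), "dist_coeffs" ([k1, k2, p1, p2, k3] as OpenCV has them; the pictures are not rectified), "position" and "attitude" of the camera in the world. Camera axes: x right, y down, z forward; pixel columns grow to the right and rows downward; lengths in m; the calibration is good to about 2 mm. A picture is of the moment at which its call begins. camera_model takes no time and is no camera call.
- robot.hand_in(): hands the job in; it is judged then, once.
The state is a dict: "time": time; "qpos": joint angles; "qvel": joint speeds; "joint_efforts": joint torques, N m; "tool_pos": TCP position; "tool_rot": TCP orientation; "contact_force": force on the tool from outside, world axes, zero at the start; "torque": the same for the moment, N m; "opening": finger opening in m; "grip_force": force on a finger pad.
Only numpy, scipy, OpenCV 4.12 (cv2) and the standard library are available. Lean on these libraries where they do the work, as an engineer would, in place of code of your own. Each camera call takes 0.05 s, during which the arm holds its last target. There are 200 camera calls.

## Working session

There is one attempt and no reset: what is moved stays moved. The work goes in short steps, Python scripts to look and compute and a shell command to move; the robot and the scene stay as the last step left them, time stands still between calls to the robot, and variables do not carry over. Pictures are saved under pics/ and viewed, at most 14 in all, crops included, and the job is handed in when it is done.

```bash
mkdir -p pics
cat > h.py <<'E'
import numpy as np, cv2
from cell import robot
def cam(n):
    m=robot.camera_model(n); return m
def Rc(m):
    a=np.array(m["attitude"],float)
    if a.shape==(3,3): return a
    from scipy.spatial.transform import Rotation as R
    return (R.from_quat(a) if a.size==4 else R.from_euler('xyz',a)).as_matrix()
def ray(n,px):
    m=cam(n); K=np.array(m["camera_matrix"]); d=np.array(m["dist_coeffs"],float)
    p=cv2.undistortPoints(np.array([[px]],float),K,d)[0,0]
    return np.array(m["position"],float), Rc(m)@np.array([p[0],p[1],1.])
def plane(n,px,z):
    o,v=ray(n,px); return o+v*(z-o[2])/v[2]
def proj(n,P):
    m=cam(n); R=Rc(m); t=-R.T@np.array(m["position"],float)
    return cv2.projectPoints(np.array([P],float),cv2.Rodrigues(R.T)[0],t,np.array(m["camera_matrix"]),np.array(m["dist_coeffs"],float))[0][0,0]
def tri(p1,p2,n1="side",n2="top"):
    o1,v1=ray(n1,p1);o2,v2=ray(n2,p2)
    s=np.linalg.lstsq(np.c_[v1,-v2],o2-o1,rcond=None)[0]
    a,b=o1+s[0]*v1,o2+s[1]*v2
    return (a+b)/2,np.linalg.norm(a-b)
def snap(n,f):
    im=robot.read_camera(n)[:,:,::-1].copy(); cv2.imwrite(f"pics/{f}.png",im); return im
E
python3 - <<'E'
from h import *
for n in("side","top"):
    print(cam(n)); snap(n,n+"0")
s=robot.observe(); print({k:np.round(v,3) for k,v in s.items()})
E
```

```text
{'camera_matrix': array([[484.21313785,   0.        , 323.27508315],
       [  0.        , 484.21313785, 239.58698609],
       [  0.        ,   0.        ,   1.        ]]), 'dist_coeffs': array([-0.00173653,  0.        ,  0.        ,  0.        ,  0.        ]), 'position': array([ 0.30252251, -0.55108028,  0.81448512]), 'attitude': array([-2.40371557, -0.0097555 , -0.34765009])}
{'camera_matrix': array([[568.93984066,   0.        , 312.20464597],
       [  0.        , 568.93984066, 241.9332248 ],
       [  0.        ,   0.        ,   1.        ]]), 'dist_coeffs': array([-0.11253165,  0.        ,  0.        ,  0.        ,  0.        ]), 'position': array([0.38220723, 0.03273935, 1.51970096]), 'attitude': array([-3.03259529,  0.01436579, -1.56267494])}
{'time': np.float64(0.1), 'qpos': array([-1.492,  0.343,  1.525, -0.   ,  1.275, -0.146]), 'qvel': array([-0.001, -0.002, -0.003, -0.   ,  0.001,  0.   ]), 'joint_efforts': array([ 2.0000e-03, -4.3201e+01, -2.4469e+01,  7.2000e-02,  5.3000e-02,
       -0.0000e+00]), 'tool_pos': array([ 0.117, -0.511,  0.234]), 'tool_rot': array([-3.14 , -0.   ,  0.225]), 'contact_force': array([-0.122,  0.2  , -0.269]), 'torque': array([-0.056,  0.028,  0.036]), 'grip_force': np.float64(0.0), 'opening': np.float64(0.092)}
```

View pics/side0.png

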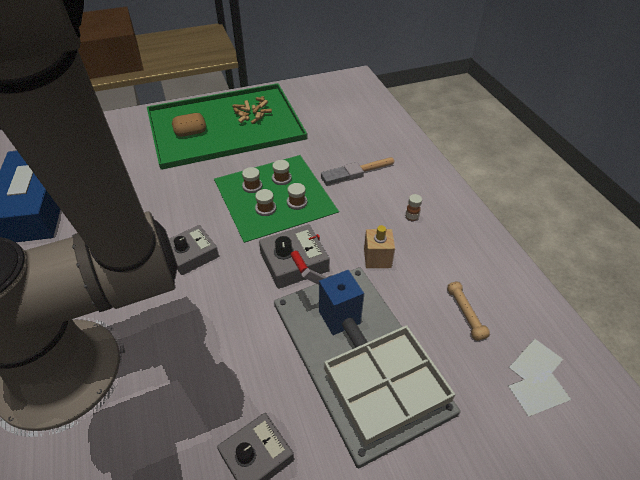

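View pics/top0.png

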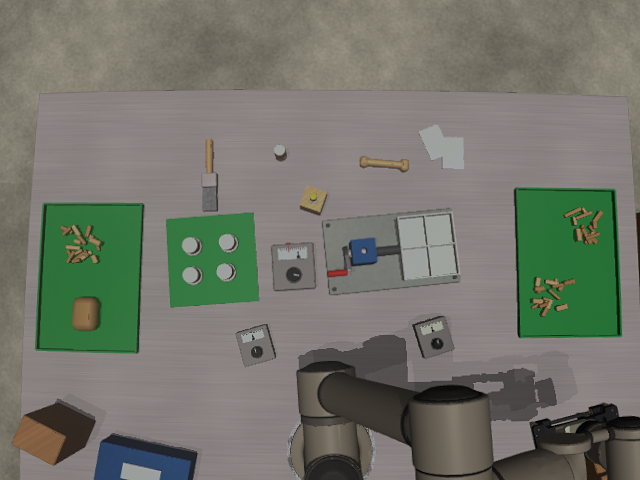

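Side view: pin in stand at (381,235), bore (341,287), red crank grip (299,262), large controller knob (283,243), four pots near (251,178), (281,170), (264,200), (296,193). In the top view these are pin (313,196), bore (363,251), grip (337,272), knob (293,274), and pots (191,245), (228,242), (191,275), (226,271). 

Possible mix-ups:
- **Controllers:** top (293,267) is the largest, against small ones at (256,345) and (433,337). I choose (293,267).
- **Amber items:** the jar at (280,152) and the loaf and bits in the trays are not pots. I choose the four on the green mat.
- **Yellow items:** the only yellow head is at (313,196); the brush handle is not it.

Run:
```python
from h import *
T=cv2.imread("pics/top0.png");S=cv2.imread("pics/side0.png")
def blobs(im,lo,hi,roi,mn=8):
    x0,y0,x1,y1=roi; h=cv2.cvtColor(im,cv2.COLOR_BGR2HSV)[y0:y1,x0:x1]
    m=cv2.inRange(h,lo,hi); n,l,st,c=cv2.connectedComponentsWithStats(m)
    return [(np.round(c[i]+[x0,y0],1).tolist(),st[i,:5].tolist()) for i in range(1,n) if st[i,4]>=mn]
Y=((24,150,110),(34,255,255)); R=((0,170,110),(6,255,255))
print("Y",blobs(T,*Y,(295,180,335,220)),blobs(S,*Y,(360,215,400,275)))
print("red",blobs(T,*R,(265,230,360,290)),blobs(S,*R,(260,220,340,290)))
B=((100,120,40),(125,255,255))
print("blue",blobs(T,*B,(330,225,400,280)))
W=((0,0,150),(179,60,255))
print("caps",blobs(T,*W,(166,212,258,306)),blobs(S,*W,(225,160,330,225)))
a=cv2.resize(T[180:300,265:385],(600,600),interpolation=cv2.INTER_CUBIC)[:,:400]
a=cv2.resize(T[180:300,262:382],(592,592),interpolation=cv2.INTER_CUBIC)
cv2.imwrite("pics/cropT.png",a)
b=cv2.resize(S[215:335,255:415],(800,600),interpolation=cv2.INTER_CUBIC);cv2.imwrite("pics/cropS.png",b)
```

```text
Y [([312.7, 196.0], [15, 13, 6, 7, 32])] [([381.2, 228.4], [17, 11, 9, 6, 40])]
red [([337.5, 272.6], [64, 40, 18, 6, 90])] [([298.5, 260.1], [31, 31, 17, 20, 140])]
blue [([363.4, 250.8], [21, 13, 26, 26, 542])]
caps [([225.9, 241.4], [53, 22, 15, 17, 178]), ([189.1, 244.5], [16, 26, 15, 14, 165]), ([223.7, 271.0], [51, 52, 15, 16, 179]), ([189.5, 274.5], [17, 55, 14, 16, 171]), ([232.6, 276.3], [64, 61, 5, 7, 9])] [([280.4, 164.4], [48, 0, 16, 10, 131]), ([250.2, 172.0], [17, 7, 17, 11, 141]), ([296.1, 188.1], [63, 23, 17, 11, 153]), ([325.6, 190.0], [98, 27, 6, 6, 8]), ([263.9, 194.5], [31, 29, 17, 12, 159]), ([228.2, 217.1], [0, 46, 9, 19, 40]), ([324.9, 219.6], [92, 56, 13, 9, 44]), ([322.4, 222.9], [95, 61, 5, 4, 11])]
```

View pics/cropT.png

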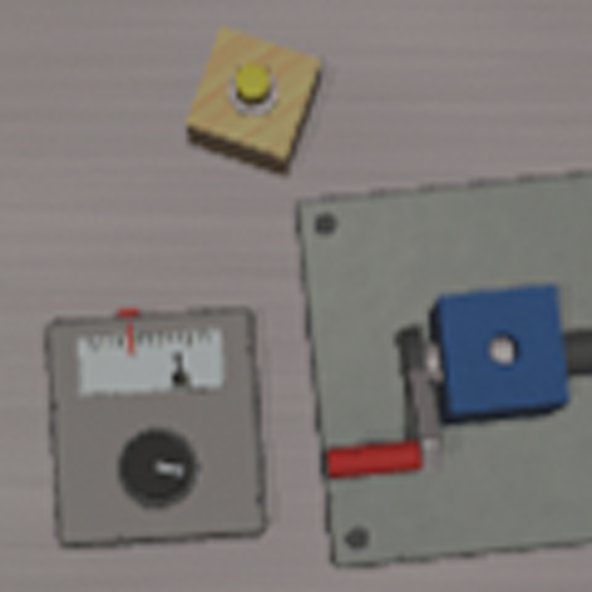

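View pics/cropS.png

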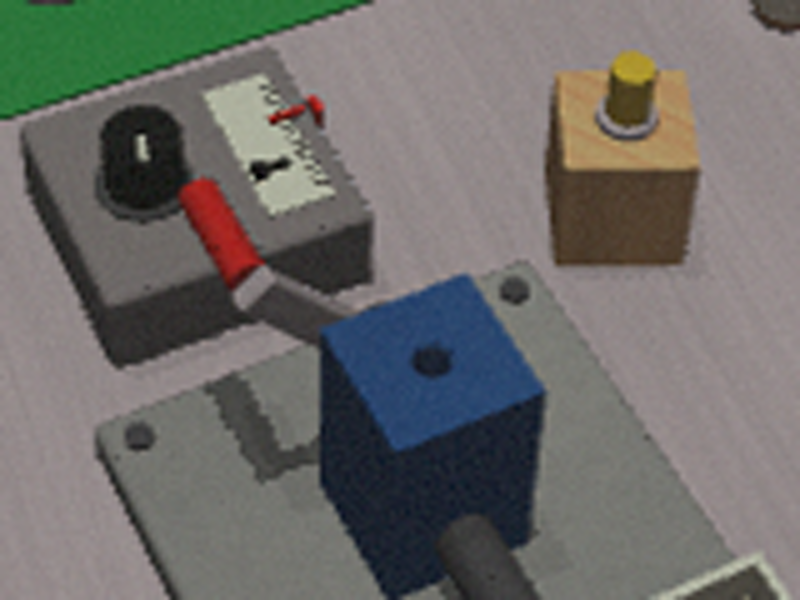

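The crops confirm the choice. The pin is upright in the wooden stand. On the large controller the pointer tip is at top px (298,252) and the mark tip at (288.6,251.4). The bore is at top px (364,251) and the crank leans towards the robot.

Run:
```python
from h import *
np.set_printoptions(precision=4,suppress=True)
c=lambda x,y:(262+(x-2.)/4.933,180+(y-2.)/4.933)
d=lambda x,y:(255+(x-2.)/5,215+(y-2.)/5)
print("pinhead top tri",tri(d(633,65),c(254,78)),plane("top",c(254,78),.096),plane("side",d(633,65),.096))
print("collar",plane("side",d(629,118),.066),plane("top",c(253,90),.066))
print("bore",tri(d(432,361),c(503,351)),plane("top",c(503,351),.119),plane("side",d(432,361),.119))
# block top corners
top=[plane("top",c(*p),.119) for p in [(440,298),(556,288),(566,402),(449,414)]]
sd=[plane("side",d(*p),.119) for p in [(321,328),(468,275),(543,390),(398,450)]]
print("blk top",np.mean(top,0),np.mean(sd,0)); print(np.array(top),np.array(sd))
print("grip",tri((298.5,260.1),(337.5,272.6)))
print("grip ends",tri(d(198,190),c(330,463)),tri(d(250,273),c(420,457)))
print("knob top",tri(d(140,150),c(159,466)),plane("top",c(159,466),.076),plane("side",d(141,145),.076))
P=plane("top",c(177,355),.046);M=plane("top",c(131,352),.046);print("ptr",P,M,P-M)
P=plane("side",d(288,163),.046);M=plane("side",d(272,119),.046);print("ptr s",P,M,P-M)
print("ctrl edge",plane("top",c(50,322),.045),plane("top",c(252,312),.045))
tc=[(225.9,241.4),(189.1,244.5),(223.7,271),(189.5,274.5)];sc=[(280.4,164.4),(250.2,172),(296.1,188.1),(263.9,194.5)]
for a,b in zip(tc,sc): print("pot",plane("top",a,.047),plane("side",b,.047),tri(b,a))
```

```text
pinhead top tri (array([0.6565, 0.0534, 0.0948]), np.float64(0.001185907663284762)) [0.6568 0.0532 0.096 ] [0.6553 0.0525 0.096 ]
collar [0.6556 0.0501 0.066 ] [0.6562 0.0541 0.066 ]
bore (array([ 0.5156, -0.0736,  0.1152]), np.float64(0.001990384543476647)) [ 0.5142 -0.073   0.119 ] [ 0.5154 -0.0764  0.119 ]
blk top [ 0.5146 -0.0729  0.119 ] [ 0.5158 -0.0757  0.119 ]
[[ 0.5408 -0.0414  0.119 ]
 [ 0.5462 -0.0997  0.119 ]
 [ 0.4888 -0.1045  0.119 ]
 [ 0.4824 -0.046   0.119 ]] [[ 0.483  -0.0492  0.119 ]
 [ 0.5422 -0.0442  0.119 ]
 [ 0.5478 -0.1014  0.119 ]
 [ 0.4904 -0.1081  0.119 ]]
grip (array([ 0.4586, -0.0082,  0.1389]), np.float64(0.00024183723747400667))
grip ends (array([0.4568, 0.0136, 0.1365]), np.float64(0.0004821717686874444)) (array([ 0.4611, -0.031 ,  0.138 ]), np.float64(0.002688768000712616))
knob top (array([0.4577, 0.1014, 0.0656]), np.float64(0.0009736671888158704)) [0.4577 0.1008 0.076 ] [0.4563 0.0948 0.076 ]
ptr [0.5179 0.0934 0.046 ] [0.5193 0.1177 0.046 ] [-0.0014 -0.0243  0.    ]
ptr s [0.5181 0.0906 0.046 ] [0.5199 0.1167 0.046 ] [-0.0017 -0.0261 -0.    ]
ctrl edge [0.535  0.1608 0.045 ] [0.541 0.054 0.045]
pot [0.5431 0.2811 0.047 ] [0.5328 0.376  0.047 ] (array([0.5201, 0.2685, 0.135 ]), np.float64(0.027204741708682176))
pot [0.5343 0.3783 0.047 ] [0.4547 0.3722 0.047 ] (array([0.4961, 0.3837, 0.0374]), np.float64(0.07833649732537233))
pot [0.4656 0.285  0.047 ] [0.5427 0.2789 0.047 ] (array([0.5013, 0.2721, 0.0625]), np.float64(0.0759377507659219))
pot [0.4556 0.3749 0.047 ] [0.465  0.2824 0.047 ] (array([ 0.4737,  0.3963, -0.0557]), np.float64(0.026441447332121542))
```

Pin head (0.656, 0.053), bore (0.515, -0.075, 0.119), and shaker yaw about 0.1. The grip radius comes out at 81 mm (given 80) and its offset along y at 72 mm, so these agree. The crank is at about -0.66 rad. The fingertips must stay above the pin's collar, so I'll grasp at TCP z of about 0.079. Moving now.

```bash
cat > d.py <<'E'
# usage: d.py x y z yaw -> remaining shift in tool axes
import sys; from h import *
from scipy.spatial.transform import Rotation as Ro
s=robot.observe(); p=np.array(s["tool_pos"]); R=Ro.from_euler('xyz',s["tool_rot"]).as_matrix()
t=np.array([float(a) for a in sys.argv[1:4]]); v=R.T@(t-p)
yaw=np.arctan2(R[1,0],R[0,0]); dy=(float(sys.argv[4])-yaw+np.pi)%(2*np.pi)-np.pi
print("t%.2f"%s["time"],"pos",np.round(p,4),"yaw %.3f"%yaw,"shift",np.round(v,4),"turn %.3f"%-dy,"F",np.round(s["contact_force"],1),"open %.4f grip %.1f"%(s["opening"],s["grip_force"]))
E
J="python3 -m jog"
python3 -m jog '[[[0,0.163,-0.1075,0,0],[0,0.163,-0.1075,0,0],[0,0.163,-0.1075,0,0],[0,0.163,-0.1075,0,0],[0,0.163,-0.1075,0,0]]]'
python3 -m jog '[[[0,0.163,-0.1075,0,0],[0,0.163,-0.1075,0,0],[0,0.163,-0.1075,0,0],[0,0.163,-0.1075,0,0],[0,0.163,-0.1075,0,0]]]'
python3 -m jog '[[[0,0.163,-0.1075,0,0],[0,0.163,-0.1075,0,0],[0,0.163,-0.1075,0,0],[0,0.163,-0.1075,0,0],[0,0.163,-0.1075,0,0]]]'
python3 d.py 0.656 0.053 0.2 1.67
```

```text
time: 0.52
tool_pos: [0.2534, -0.3679, 0.2344]
tool_rot: [-3.14, -0.0, 0.225]
contact_force: [0.1, 0.3, 0.3]
opening: 0.0631
grip_force: 0.0
time: 0.93
tool_pos: [0.3884, -0.2268, 0.2346]
tool_rot: [-3.141, -0.0, 0.226]
contact_force: [-0.0, 0.0, -0.8]
opening: 0.046
grip_force: 0.0
time: 1.35
tool_pos: [0.5235, -0.0854, 0.2343]
tool_rot: [-3.141, -0.0, 0.226]
contact_force: [0.3, -0.3, -1.4]
opening: 0.0461
grip_force: 0.0
t1.35 pos [ 0.5235 -0.0854  0.2343] yaw 0.226 shift [ 0.1602 -0.1051  0.0344] turn -1.444 F [ 0.3 -0.3 -1.4] open 0.0461 grip 0.0
```

```bash
python3 -m jog '[[[0,0.16,-0.105,0,-0.5],[0,0.16,-0.105,0,-0.5],[0,0.16,-0.105,0,-0.5],[0,0.16,-0.105,0,-0.5],[0,0.16,-0.105,0,-0.5]]]' >/dev/null
python3 -m jog '[[[0,0,0,0.03,-0.5],[0,0,0,0.03,-0.5],[0,0,0,0.03,-0.5],[0,0,0,0.03,-0.5],[0,0,0,0.03,-0.5]]]' >/dev/null
python3 -m jog '[[[0,0,0,0.03,-0.444],[0,0,0,0.03,-0.444],[0,0,0,0.03,-0.444],[0,0,0,0.03,-0.444],[0,0,0,0.03,-0.444]]]' >/dev/null
python3 d.py 0.656 0.053 0.079 1.67
```

```text
t2.60 pos [0.6543 0.0495 0.1743] yaw 1.667 shift [0.0033 0.0021 0.0953] turn -0.003 F [ 0.1 -0.   0.4] open 0.0463 grip 0.0
```

```bash
python3 -m jog '[[[0,0.0033,0.002,0.02,0],[0,0.0033,0.002,0.04,0],[0,0.0033,0.002,0.06,0],[0,0.0033,0.002,0.06,0],[0,0.0033,0.002,0.06,0]]]' 
python3 d.py 0.656 0.053 0.079 1.67
python3 - <<'E'
from h import *
a=snap("side","s1")[190:290,320:440];b=snap("top","t1")[150:250,255:375]
cv2.imwrite("pics/c1.png",cv2.resize(np.vstack([a,b]),None,fx=3,fy=3,interpolation=cv2.INTER_CUBIC))
E
```

```text
time: 3.02
tool_pos: [0.6555, 0.053, 0.1139]
tool_rot: [-3.139, -0.0, 1.665]
contact_force: [-0.5, 0.1, 0.5]
opening: 0.0457
grip_force: 0.0
t3.02 pos [0.6555 0.053  0.1139] yaw 1.665 shift [-0.0001  0.0006  0.0349] turn -0.005 F [-0.5  0.1  0.5] open 0.0457 grip 0.0
```

View pics/c1.png

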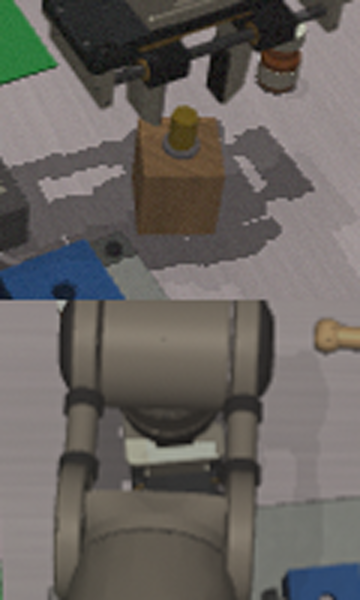

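The side crop shows the fingers straddling the yellow head, at crop (150,100) and (225,80), with the head at (185,130). The jar is clear of the gripper. Descending and gripping.

```bash
python3 -m jog '[[[0,0,0.0005,0.012,0],[0,0,0.0005,0.024,0],[0,0,0.0005,0.035,0],[0,0,0.0005,0.035,0],[0,0,0.0005,0.035,0]]]' 
python3 -m jog '[[[-0.5,0,0,0,0],[-1,0,0,0,0],[-1,0,0,0,0],[-1,0,0,0,0],[-1,0,0,0,0]]]' 25
python3 -m jog '[[[-1,0,0,0,0],[-1,0,0,0,0],[-1,0,0,0,0],[-1,0,0,-0.004,0],[-1,0,0,-0.01,0]]]'
```

```text
time: 3.53
tool_pos: [0.6558, 0.0531, 0.0783]
tool_rot: [-3.139, -0.0, 1.669]
contact_force: [0.5, 0.0, -0.4]
opening: 0.0456
grip_force: 0.0
time: 3.95
tool_pos: [0.6568, 0.0531, 0.0801]
tool_rot: [3.141, 0.0, 1.669]
contact_force: [-0.0, 0.5, 1.1]
opening: 0.0184
grip_force: 25.0
time: 4.37
tool_pos: [0.656, 0.0531, 0.0892]
tool_rot: [-3.14, -0.0, 1.669]
contact_force: [-0.9, 0.0, -0.5]
opening: 0.0183
grip_force: 25.0
```

```bash
python3 -m jog '[[[-1,0,0,-0.035,0],[-1,0,0,-0.07,0],[-1,0,0,-0.1,0],[-1,0,0,-0.13,0],[-1,0,0,-0.14,0]]]' >/dev/null
python3 d.py 0.5155 -0.0745 0.225 1.67
```

```text
t4.78 pos [0.6582 0.0532 0.2356] yaw 1.669 shift [-0.1131 -0.1546  0.0095] turn -0.001 F [1.2 0.6 0. ] open 0.0183 grip 25.0
```

```bash
python3 -m jog '[[[-1,-0.022,-0.031,0,0],[-1,-0.045,-0.062,0,0],[-1,-0.068,-0.093,0,0],[-1,-0.09,-0.124,0,0],[-1,-0.112,-0.153,0,0]]]' >/dev/null
python3 -m jog '[[[-1,0,0,0,0],[-1,0,0,0,0],[-1,0,0,0,0]]]' >/dev/null
python3 d.py 0.5155 -0.0745 0.225 1.67
python3 - <<'E'
from h import *
a=snap("side","s2")[190:310,280:420]
cv2.imwrite("pics/c2.png",cv2.resize(a,None,fx=5,fy=5,interpolation=cv2.INTER_CUBIC))
E
```

```text
t5.45 pos [ 0.5155 -0.0733  0.2297] yaw 1.668 shift [-0.0012 -0.0001  0.0047] turn -0.002 F [ 0.5  0.1 -0.3] open 0.0184 grip 25.0
```

View pics/c2.png

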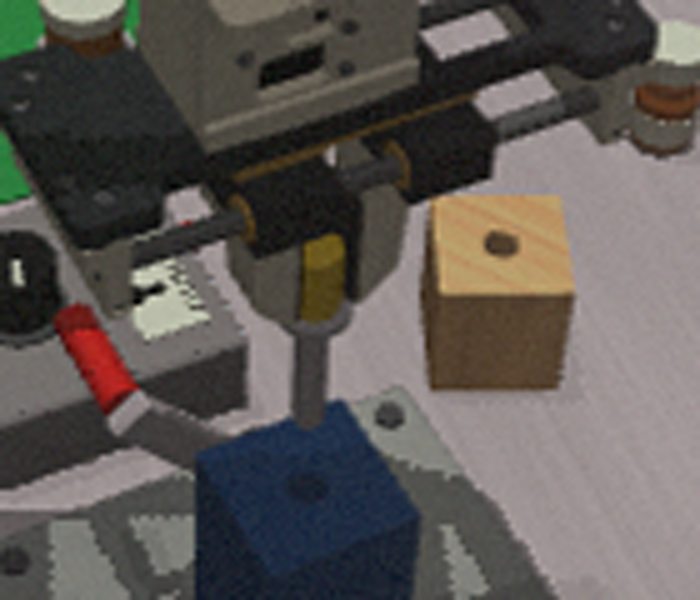

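The side crop shows the pin hanging upright, tip at crop (309,425) and bore at (308,487). I'll check the offset in this one camera.

Run:
```python
from h import *
f=lambda x,y:(280+(x-2)/5,190+(y-2)/5)
for z in(.152,.155,.158): print(z,plane("side",f(309,425),z))
print(plane("side",f(308,487),.119))
for P in([.5155,-.0733,.1547],[.5155,-.0733,.2147]): print(proj("side",P), [(proj("side",P)-[280,190])*5+2])
print("collar")
```

```text
0.152 [ 0.51550897 -0.07464661  0.152     ]
0.155 [ 0.51454448 -0.07680409  0.155     ]
0.158 [ 0.51357999 -0.07896157  0.158     ]
[ 0.51556101 -0.07692778  0.119     ]
[341.17057888 273.05955263] [array([307.85289439, 417.29776316])]
[342.52643389 250.34674152] [array([314.63216945, 303.73370762])]
collar
```

```bash
python3 -m jog '[[[-1,-0.0017,0,0.01,0],[-1,-0.0017,0,0.02,0],[-1,-0.0017,0,0.028,0],[-1,-0.0017,0,0.034,0],[-1,-0.0017,0,0.04,0]]]' 
python3 -m jog '[[[-1,0,0,0.003,0],[-1,0,0,0.006,0],[-1,0,0,0.009,0],[-1,0,0,0.012,0],[-1,0,0,0.0135,0]]]' 
python3 d.py 0.5155 -0.075 0.173 1.67
```

```text
time: 5.92
tool_pos: [0.5153, -0.0746, 0.1883]
tool_rot: [-3.14, -0.001, 1.669]
contact_force: [0.3, -0.4, 0.4]
opening: 0.0185
grip_force: 25.0
time: 6.33
tool_pos: [0.5155, -0.075, 0.176]
tool_rot: [3.141, 0.0, 1.669]
contact_force: [0.7, 1.0, -0.9]
opening: 0.0184
grip_force: 25.0
t6.33 pos [ 0.5155 -0.075   0.176 ] yaw 1.669 shift [-0.     -0.0001  0.003 ] turn -0.001 F [ 0.7  1.  -0.9] open 0.0184 grip 25.0
```

```bash
python3 -m jog '[[[-1,0,0,0.001,0],[-1,0,0,0.002,0],[-1,0,0,0.003,0],[-1,0,0,0.003,0],[-1,0,0,0.003,0]]]' 
python3 -m jog '[[[-0.7,0,0,0,0],[-0.5,0,0,0,0],[-0.3,0,0,0,0],[0,0,0,0,0],[0,0,0,0,0]]]' 
python3 -m jog '[[[0,0,0,-0.02,0],[0,0,0,-0.05,0],[0,0,0,-0.08,0],[0,0,0,-0.09,0],[0,0,0,-0.09,0]]]'
python3 - <<'E'
from h import *
a=snap("side","s3")[190:310,280:420]
cv2.imwrite("pics/c3.png",cv2.resize(a,None,fx=4,fy=4,interpolation=cv2.INTER_CUBIC))
E
```

```text
time: 6.75
tool_pos: [0.5155, -0.075, 0.1732]
tool_rot: [3.141, 0.0, 1.669]
contact_force: [1.5, -0.5, -1.7]
opening: 0.0184
grip_force: 25.0
time: 7.17
tool_pos: [0.5153, -0.075, 0.1732]
tool_rot: [-3.141, 0.0, 1.669]
contact_force: [0.1, 0.2, 0.2]
opening: 0.0385
grip_force: 0.0
time: 7.58
tool_pos: [0.5167, -0.0754, 0.266]
tool_rot: [3.136, 0.002, 1.669]
contact_force: [-0.6, -0.1, -1.0]
opening: 0.046
grip_force: 0.0
```

View pics/c3.png

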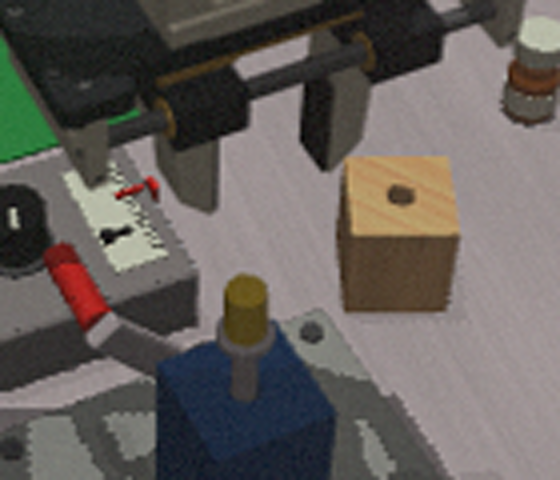

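The pin stands in the bore, head at crop (246,310), and the stand is empty. Next, the crank grip.

```bash
python3 -m jog '[[[0,0.025,-0.02,0,0],[0,0.05,-0.04,0,0],[0,0.073,-0.05,0,0],[0,0.073,-0.05,0.03,0],[0,0.073,-0.05,0.06,0]]]' >/dev/null
python3 -m jog '[[[0,0,0,0,0],[0,0,0,0,0]]]' >/dev/null
python3 d.py 0.4583 -0.0052 0.128 1.67
```

```text
t8.22 pos [ 0.457  -0.0069  0.2014] yaw 1.669 shift [0.0015 0.0019 0.0733] turn -0.001 F [0.6 0.2 0.7] open 0.0458 grip 0.0
```

```bash
python3 -m jog '[[[0,0.0015,0.002,0.02,0],[0,0.0015,0.002,0.04,0],[0,0.0015,0.002,0.055,0],[0,0.0015,0.002,0.065,0],[0,0.0015,0.002,0.073,0]]]'
python3 -m jog '[[[0,0,0,0,0],[-0.3,0,0,0,0],[-0.6,0,0,0,0],[-1,0,0,0,0],[-1,0,0,0,0]]]' 6
python3 -m jog '[[[-1,0,0,0,0],[-1,0,0,0,0],[-1,0,0,0,0]]]'
```

```text
time: 8.63
tool_pos: [0.4609, -0.0059, 0.1302]
tool_rot: [3.141, 0.0, 1.668]
contact_force: [0.8, 0.3, -0.6]
opening: 0.0459
grip_force: 0.0
time: 9.05
tool_pos: [0.4608, -0.0056, 0.1309]
tool_rot: [3.14, 0.0, 1.669]
contact_force: [0.0, -0.5, -0.5]
opening: 0.024
grip_force: 0.0
time: 9.3
tool_pos: [0.46, -0.0056, 0.1305]
tool_rot: [-3.141, 0.0, 1.669]
contact_force: [-3.9, -0.6, 5.2]
opening: 0.0154
grip_force: 6.0
```

```bash
python3 -m jog '[[[-1,0,0.0015,-0.001,0],[-1,0,0.003,-0.002,0],[-1,0,0.005,-0.003,0],[-1,0,0.0065,-0.0035,0],[-1,0,0.008,-0.004,0]]]'
python3 -m jog '[[[-1,0,0.0018,-0.001,0],[-1,0,0.0036,-0.002,0],[-1,0,0.0054,-0.003,0],[-1,0,0.0072,-0.004,0],[-1,0,0.009,-0.0045,0]]]'
python3 - <<'E'
from h import *
a=snap("side","s4")[190:310,270:400]
cv2.imwrite("pics/c4.png",cv2.resize(a,None,fx=4,fy=4,interpolation=cv2.INTER_CUBIC))
E
```

```text
time: 9.72
tool_pos: [0.4667, -0.0047, 0.1342]
tool_rot: [-3.138, -0.0, 1.669]
contact_force: [-9.0, -1.2, 8.1]
opening: 0.0153
grip_force: 5.9
time: 10.13
tool_pos: [0.4764, -0.0038, 0.1388]
tool_rot: [-3.139, -0.0, 1.669]
contact_force: [-5.0, 0.0, 7.0]
opening: 0.0156
grip_force: 6.0
```

View pics/c4.png

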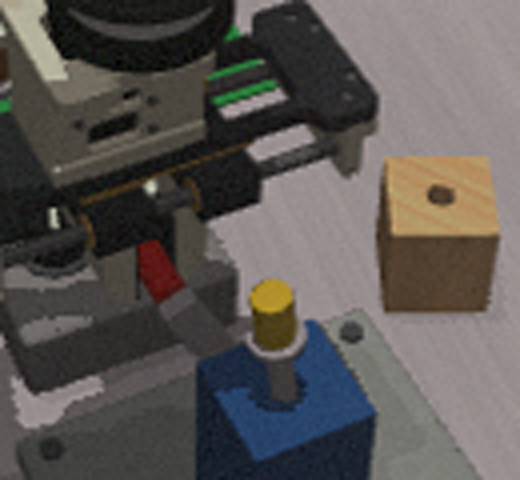

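The side crop shows the bar held, at crop (160,270), and the pin still standing, head at (272,310). I'll turn slowly from here, checking the yellow head's row after each call and stopping once it drops.

```bash
cat > chk.py <<'E'
import sys; from h import *
im=robot.read_camera("side")[190:330,300:400]; h=cv2.cvtColor(im,cv2.COLOR_RGB2HSV)
m=cv2.inRange(h,(24,120,60),(34,255,255)); ys,xs=np.nonzero(m); s=robot.observe()
p=np.array(s["tool_pos"])-[.5155,-.075,0]; x=p[0]*.995+p[1]*.0998
b=xs.mean()+300,ys.min()+190
print("t%.2f"%s["time"],"head",np.round(b,1),ys.max()+190,len(xs),"x' %.4f th %.3f"%(x,np.arcsin(x/.08)),"F",np.round(s["contact_force"],1))
sys.exit(1 if b[1]>float(sys.argv[1]) else 0)
E
python3 chk.py 999
python3 - <<'E'
from h import *
print(proj("side",[.5155,-.075,.189]),proj("side",[.5155,-.075,.163]))
E
python3 -m jog '[[[-1,0,0.0008,-0.0003,0],[-1,0,0.0016,-0.0006,0],[-1,0,0.0024,-0.001,0],[-1,0,0.0031,-0.0013,0],[-1,0,0.0037,-0.0015,0]]]' >/dev/null
python3 chk.py 999
```

```text
t10.23 head [336.6 263. ] 276 15 x' -0.0313 th -0.402 F [-4.4 -0.2  6. ]
[342.29709639 261.11274284] [341.70975774 270.79136218]
t10.70 head [337.7 261. ] 276 13 x' -0.0273 th -0.348 F [-4.6  1.9  4. ]
```

Run:
```python
from h import *
h=cv2.cvtColor(cv2.imread("pics/s4.png"),cv2.COLOR_BGR2HSV)
print(h[258:280:3,336:341:2].tolist())
for lo in((18,110,60),(20,150,60),(20,150,40)):
    m=cv2.inRange(h[190:330,300:400],lo,(34,255,255)); ys,xs=np.nonzero(m); print(lo,len(xs),ys.min()+190,ys.max()+190,xs.min()+300,xs.max()+300)
```

```text
[[[0, 14, 151], [161, 14, 148], [171, 12, 151]], [[23, 206, 173], [23, 193, 180], [23, 194, 176]], [[22, 200, 176], [23, 194, 179], [23, 191, 182]], [[23, 195, 184], [22, 188, 186], [23, 188, 141]], [[24, 152, 77], [23, 178, 73], [22, 187, 79]], [[20, 179, 74], [23, 163, 75], [20, 172, 77]], [[23, 188, 72], [23, 192, 69], [23, 189, 73]], [[177, 28, 92], [3, 19, 120], [0, 20, 100]]]
(18, 110, 60) 321 211 276 301 393
(20, 150, 60) 148 260 276 333 342
(20, 150, 40) 148 260 276 333 342
```

```bash
sed -i 's/(24,120,60)/(20,150,60)/' chk.py
python3 chk.py 265 && python3 -m jog '[[[-1,0,0.0008,-0.0003,0],[-1,0,0.0016,-0.0006,0],[-1,0,0.0024,-0.0009,0],[-1,0,0.0031,-0.0011,0],[-1,0,0.0038,-0.0013,0]]]' >/dev/null && 
python3 chk.py 265 && python3 -m jog '[[[-1,0,0.0008,-0.0003,0],[-1,0,0.0016,-0.0005,0],[-1,0,0.0024,-0.0007,0],[-1,0,0.0031,-0.0009,0],[-1,0,0.0038,-0.0011,0]]]' >/dev/null && 
python3 chk.py 265 && python3 -m jog '[[[-1,0,0.0008,-0.0002,0],[-1,0,0.0016,-0.0004,0],[-1,0,0.0024,-0.0006,0],[-1,0,0.0031,-0.0008,0],[-1,0,0.0039,-0.0009,0]]]' >/dev/null && python3 chk.py 265
```

```text
t10.75 head [337.3 235. ] 276 149 x' -0.0272 th -0.347 F [-4.7  1.5  5.1]
t11.22 head [337.5 231. ] 276 151 x' -0.0232 th -0.294 F [-4.3  1.9  3.4]
t11.68 head [337.1 232. ] 276 152 x' -0.0193 th -0.244 F [-3.5  1.2  2.7]
t12.15 head [337.6 222. ] 276 151 x' -0.0154 th -0.194 F [-2.4  2.1  3.2]
```

```bash
sed -i 's/b=xs.mean()+300,ys.min()+190/b=xs.mean()+300,np.percentile(ys,95)+190/' chk.py
python3 chk.py 280 && python3 -m jog '[[[-1,0,0.0008,-0.0002,0],[-1,0,0.0016,-0.0004,0],[-1,0,0.0024,-0.0006,0],[-1,0,0.0032,-0.0007,0],[-1,0,0.004,-0.0008,0]]]' >/dev/null && 
python3 chk.py 280 && python3 -m jog '[[[-1,0,0.0008,-0.0001,0],[-1,0,0.0016,-0.0002,0],[-1,0,0.0024,-0.0003,0],[-1,0,0.0032,-0.0004,0],[-1,0,0.004,-0.0005,0]]]' >/dev/null && 
python3 chk.py 280 && python3 -m jog '[[[-1,0,0.0008,-0.0001,0],[-1,0,0.0016,-0.0001,0],[-1,0,0.0024,-0.0002,0],[-1,0,0.0032,-0.0002,0],[-1,0,0.004,-0.0003,0]]]' >/dev/null && python3 chk.py 280 &&
python3 -m jog '[[[-1,0,0.0008,0,0],[-1,0,0.0016,0,0],[-1,0,0.0024,0,0],[-1,0,0.0032,0,0],[-1,0,0.004,0,0]]]' >/dev/null && python3 chk.py 280
```

```text
t12.20 head [337.2 275. ] 277 152 x' -0.0154 th -0.194 F [-2.2  0.1  2.8]
t12.67 head [337.5 275.2] 277 156 x' -0.0114 th -0.143 F [-2.3  0.4  2. ]
t13.13 head [343.4 277. ] 278 146 x' -0.0074 th -0.093 F [-2.1 -0.8  1.6]
t13.60 head [342.5 283. ] 284 154 x' -0.0035 th -0.043 F [-1.9 -0.2  2.4]
```

The head has dropped about 7–8 px of the roughly 10 expected, so I'll nudge a little further.

```bash
python3 -m jog '[[[-1,0,0.0005,0,0],[-1,0,0.001,0,0],[-1,0,0.001,0,0]]]' ; python3 chk.py 285 &&
python3 -m jog '[[[-1,0,0.0005,0,0],[-1,0,0.001,0,0],[-1,0,0.001,0,0]]]' ; python3 chk.py 285
python3 - <<'E'
from h import *
for z in(.161,.135,.149): print(z,proj("side",[.5155,-.075,z]))
a=snap("side","s5")[190:310,270:400]
cv2.imwrite("pics/c5.png",cv2.resize(a,None,fx=4,fy=4,interpolation=cv2.INTER_CUBIC))
E
```

```text
time: 13.85
tool_pos: [0.5055, -0.0011, 0.1451]
tool_rot: [3.141, 0.0, 1.669]
contact_force: [-2.2, 0.3, 1.2]
opening: 0.0159
grip_force: 6.0
t13.90 head [342.7 283. ] 284 156 x' -0.0026 th -0.032 F [-1.9 -1.2  1.6]
time: 14.15
tool_pos: [0.5065, -0.001, 0.1451]
tool_rot: [3.141, 0.0, 1.669]
contact_force: [-1.3, 0.0, 2.1]
opening: 0.0154
grip_force: 6.0
t14.20 head [342.3 283. ] 284 159 x' -0.0016 th -0.020 F [-1.6 -0.4  2.4]
0.161 [341.66569966 271.51736648]
0.135 [341.10684628 280.72611697]
0.149 [341.4045986  275.81982572]
```

View pics/c5.png

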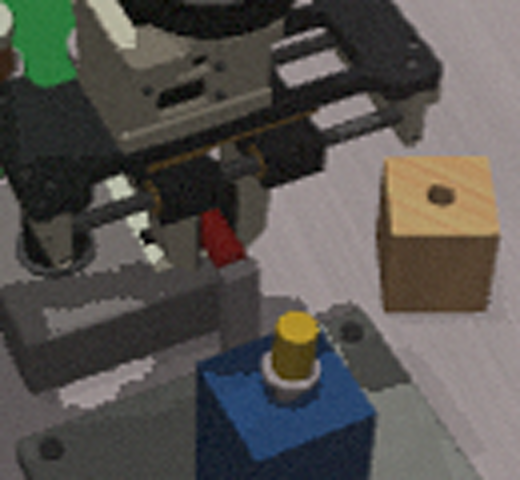

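The side crop shows the pin dropped, collar low over the block at crop (291,378). The predicted 26 mm drop puts the head where it is seen. Next: release the crank, rise, shut the fingers and press the head down.

```bash
python3 -m jog '[[[-0.6,0,0,0,0],[-0.4,0,0,0,0],[-0.2,0,0,0,0],[0,0,0,0,0],[0,0,0,0,0]]]' >/dev/null
python3 -m jog '[[[0,0,0,-0.03,0],[0,0,0,-0.06,0],[0,0,0,-0.09,0],[0,0,0,-0.09,0],[0,0,0,-0.09,0]]]' >/dev/null
python3 chk.py 999
python3 d.py 0.5155 -0.075 0.18 1.67
```

```text
t15.13 head [342. 283.] 284 152 x' -0.0017 th -0.021 F [ 0.4  0.6 -0.2]
t15.13 pos [ 0.5064 -0.001   0.2352] yaw 1.669 shift [-0.0745  0.0018  0.0552] turn -0.001 F [ 0.4  0.6 -0.2] open 0.0457 grip 0.0
```

```bash
python3 -m jog '[[[-1,-0.025,0.002,0,0],[-1,-0.05,0.002,0,0],[-1,-0.0745,0.002,0,0],[-1,-0.0745,0.002,0,0],[-1,-0.0745,0.002,0.01,0]]]' 20 >/dev/null
python3 -m jog '[[[-1,0,0,0.01,0],[-1,0,0,0.02,0],[-1,0,0,0.03,0],[-1,0,0,0.04,0],[-1,0,0,0.045,0]]]'
python3 -m jog '[[[-1,0,0,0.003,0],[-1,0,0,0.006,0],[-1,0,0,0.008,0],[-1,0,0,0.01,0],[-1,0,0,0.01,0]]]'
python3 d.py 0.5155 -0.075 0.159 1.67
```

```text
time: 15.97
tool_pos: [0.5149, -0.0742, 0.1781]
tool_rot: [-3.139, -0.001, 1.67]
contact_force: [0.3, -0.7, 0.4]
opening: 0.0004
grip_force: 0.0
time: 16.38
tool_pos: [0.5159, -0.075, 0.1704]
tool_rot: [3.141, 0.0, 1.669]
contact_force: [-0.5, -0.4, 0.9]
opening: 0.0006
grip_force: 0.5
t16.38 pos [ 0.5159 -0.075   0.1704] yaw 1.669 shift [ 0.0001 -0.0004  0.0114] turn -0.001 F [-0.5 -0.4  0.9] open 0.0006 grip 0.5
```

```bash
python3 -m jog '[[[-1,0,0,0.002,0],[-1,0,0,0.004,0],[-1,0,0,0.006,0],[-1,0,0,0.007,0],[-1,0,0,0.008,0]]]'
python3 -m jog '[[[-1,0,0,0.001,0],[-1,0,0,0.002,0],[-1,0,0,0.003,0],[-1,0,0,0.004,0],[-1,0,0,0.005,0]]]'
python3 chk.py 999
```

```text
time: 16.8
tool_pos: [0.5154, -0.075, 0.1633]
tool_rot: [3.141, 0.0, 1.669]
contact_force: [-5.5, 1.4, 10.6]
opening: 0.0005
grip_force: 5.1
time: 17.22
tool_pos: [0.5152, -0.075, 0.1596]
tool_rot: [3.141, 0.001, 1.669]
contact_force: [-10.6, 2.3, 28.5]
opening: 0.0005
grip_force: 13.8
t17.27 head [342.4 288. ] 288 77 x' -0.0004 th -0.004 F [-9.   0.5 19.9]
```

```bash
python3 -m jog '[[[-1,0,0,0,0],[-1,0,0,0,0],[-1,0,0,0,0]]]'
python3 -m jog '[[[-1,0,0,-0.03,0],[-1,0,0,-0.06,0],[-1,0,0,-0.09,0],[0,0,0,-0.09,0],[0,0,0,-0.09,0]]]' >/dev/null
python3 - <<'E'
from h import *
a=snap("side","s6")[230:350,290:410]
cv2.imwrite("pics/c6.png",cv2.resize(a,None,fx=4,fy=4,interpolation=cv2.INTER_CUBIC))
E
python3 chk.py 999
```

```text
time: 17.52
tool_pos: [0.5151, -0.075, 0.1597]
tool_rot: [3.141, 0.001, 1.669]
contact_force: [-8.5, 1.5, 21.1]
opening: 0.0005
grip_force: 10.1
t18.03 head [342.4 286.8] 288 145 x' -0.0003 th -0.004 F [-0.5  0.  -0.5]
```

View pics/c6.png

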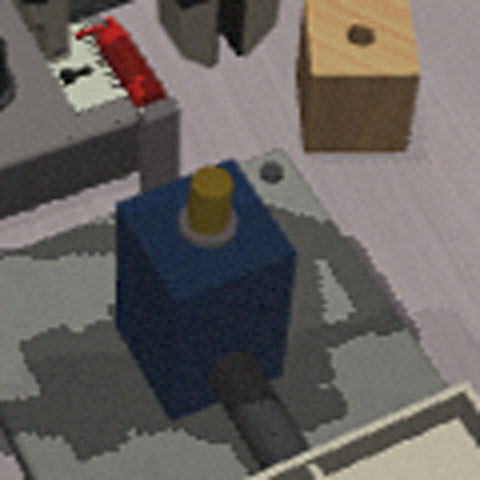

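The collar sits flush on the block and the pin is upright, head at crop (211,200), so the pin is home. Next I'll measure the carrier and the pots again.

```bash
cat > pots.py <<'E'
from h import *
def find(im):
    h=cv2.cvtColor(im,cv2.COLOR_BGR2HSV)[205:312,150:275]; m=cv2.inRange(h,(0,0,150),(179,60,255)); 
    n,l,st,c=cv2.connectedComponentsWithStats(m); return [c[i]+[150,205] for i in range(1,n) if 100<st[i,4]<260 and 12<st[i,2]<20]
if __name__=="__main__":
    for p in find(snap("top","pots")): print(np.round(p,1),np.round(plane("top",p,.047)[:2],4))
E
python3 pots.py
python3 - <<'E'
from h import *
T=cv2.imread("pics/top0.png"); h=cv2.cvtColor(T,cv2.COLOR_BGR2HSV)
m=cv2.inRange(h[200:300,385:475],(0,0,165),(179,40,255)); m=cv2.morphologyEx(m,cv2.MORPH_CLOSE,np.ones((7,7)))
cs,_=cv2.findContours(m,cv2.RETR_EXTERNAL,cv2.CHAIN_APPROX_NONE); c=max(cs,key=cv2.contourArea)+[385,200]
r=cv2.minAreaRect(c.astype(np.float32)); b=cv2.boxPoints(r); print(r)
P=np.array([plane("top",p,.078) for p in b]); print(P.round(4),P.mean(0)); print(np.linalg.norm(P-np.roll(P,1,0),axis=1))
C=P.mean(0); print("shaker-frame from bore",np.array([[.995,.0998],[-.0998,.995]])@(C[:2]-[.5148,-.0745]))
E
```

```text
[225.9 241.4] [0.5431 0.2812]
[189.  244.6] [0.5341 0.3787]
[223.7 271.1] [0.4653 0.285 ]
[189.6 274.4] [0.4559 0.3748]
((427.378662109375, 246.82919311523438), (60.15934753417969, 20.257564544677734), 81.17961883544922)
[[ 0.6015 -0.2026  0.078 ]
 [ 0.61   -0.2544  0.078 ]
 [ 0.4575 -0.2758  0.078 ]
 [ 0.4493 -0.2245  0.078 ]] [ 0.52958397 -0.23932247  0.078     ]
[0.1537599  0.0524829  0.15403466 0.05192021]
shaker-frame from bore [-0.00173923 -0.16547379]
```

Run:
```python
from h import *
T=cv2.imread("pics/top0.png"); h=cv2.cvtColor(T,cv2.COLOR_BGR2HSV)
print(h[250,385:475,2].tolist(), h[230,385:475,1].tolist()[::3])
for th in (140,150,160):
    m=cv2.inRange(h[200:300,390:470],(0,0,th),(179,60,255)); m=cv2.morphologyEx(cv2.medianBlur(m,3),cv2.MORPH_CLOSE,np.ones((9,9)))
    cs,_=cv2.findContours(m,cv2.RETR_EXTERNAL,cv2.CHAIN_APPROX_NONE); c=max(cs,key=cv2.contourArea)+[390,200]
    r=cv2.minAreaRect(c.astype(np.float32)); b=cv2.boxPoints(r); 
    P=np.array([plane("top",p,.078) for p in b]); C=P.mean(0)
    print(th,r,P.round(4)[:,:2].tolist(),C,np.linalg.norm(P-np.roll(P,1,0),axis=1),np.array([[.995,.0998],[-.0998,.995]])@(C[:2]-[.5148,-.0745]))
```

```text
[69, 68, 68, 69, 70, 68, 70, 69, 68, 68, 67, 67, 65, 66, 62, 70, 136, 160, 152, 152, 159, 164, 164, 164, 163, 163, 164, 163, 163, 163, 163, 162, 162, 162, 162, 162, 162, 162, 163, 162, 164, 142, 68, 127, 162, 164, 162, 162, 162, 162, 162, 162, 162, 162, 162, 162, 162, 163, 162, 162, 163, 162, 162, 163, 162, 162, 163, 165, 147, 56, 90, 149, 153, 140, 140, 140, 140, 140, 140, 140, 140, 140, 140, 140, 140, 141, 141, 139, 140, 139] [13, 11, 13, 13, 20, 8, 6, 6, 6, 6, 6, 8, 8, 18, 8, 8, 8, 9, 9, 9, 9, 9, 41, 8, 14, 16, 14, 16, 16, 14]
140 ((433.5, 249.5), (99.0, 71.0), 90.0) [[0.6498, -0.1651], [0.6515, -0.3496], [0.3968, -0.3442], [0.3963, -0.1631]] [ 0.52358169 -0.25551491  0.078     ] [0.25354047 0.18445824 0.25471673 0.18105058] [-0.00932751 -0.18098625]
150 ((429.0390930175781, 246.46694946289062), (60.037757873535156, 55.55266571044922), 83.48019409179688) [[0.5983, -0.1647], [0.6158, -0.3076], [0.4624, -0.3222], [0.4457, -0.1808]] [ 0.53056173 -0.24382477  0.078     ] [0.15342129 0.14393105 0.15412549 0.14236115] [-0.00121569 -0.17005117]
160 ((426.6371154785156, 246.756103515625), (60.07543182373047, 50.479007720947266), 83.0887680053711) [[0.5978, -0.1645], [0.6146, -0.2942], [0.4613, -0.31], [0.4453, -0.1817]] [ 0.52977759 -0.23759552  0.078     ] [0.15349326 0.13071761 0.1541281  0.12929575] [-0.00137423 -0.1637748 ]
```

```bash
python3 - <<'E'
from h import *
for z in(.07,.078): print(plane("side",(388.5,380.5),z),plane("top",(427.5,247.5),z))
# corners side: left(326,375) top(405,332) right(452,395) bottom(363,439)
P=np.array([plane("side",p,.078) for p in[(326.5,375),(405,332),(452.5,394),(365,439)]]); print(P.round(4),P.mean(0),np.linalg.norm(P-np.roll(P,1,0),axis=1))
c=np.array([.530,-.243]);u=np.array([.995,.0998]);v=np.array([-.0998,.995])
for a in(1,-1):
  for b in(1,-1): print(a,b,(c+a*.04*u+b*.035*v).round(4))
E
python3 d.py 0.4653 0.284 0.15 1.67
```

```text
[ 0.53443911 -0.24750773  0.07      ] [ 0.52826369 -0.24105192  0.07      ]
[ 0.53194701 -0.25076982  0.078     ] [ 0.52745769 -0.23954104  0.078     ]
[[ 0.4402 -0.2078  0.078 ]
 [ 0.598  -0.1777  0.078 ]
 [ 0.6186 -0.3062  0.078 ]
 [ 0.4589 -0.3241  0.078 ]] [ 0.52892477 -0.25396074  0.078     ] [0.11782409 0.16067733 0.13011789 0.16073685]
1 1 [ 0.5663 -0.2042]
1 -1 [ 0.5733 -0.2738]
-1 1 [ 0.4867 -0.2122]
-1 -1 [ 0.4937 -0.2818]
t18.08 pos [ 0.515  -0.0748  0.2459] yaw 1.669 shift [ 0.3619 -0.0141  0.0962] turn -0.001 F [-0.9 -1.2  0.1] open 0.0211 grip 0.0
```

Carrier centre is about (0.531, -0.2435), with the mask's 143 mm width matching the given 144. Cell centres: (+,+) (0.567,-0.205), (+,-) (0.574,-0.274), (-,+) (0.487,-0.212), (-,-) (0.494,-0.282). Going for pot C.

```bash
python3 -m jog '[[[0.3,0.04,0,0,0],[0.3,0.08,0,0,0],[0.3,0.12,0,0,0],[0.3,0.16,0,0,0],[0.3,0.2,0,0,0]]]' >/dev/null
python3 -m jog '[[[0.3,0.04,-0.005,0,0],[0.3,0.08,-0.01,0,0],[0.3,0.12,-0.014,0.02,0],[0.3,0.15,-0.014,0.04,0],[0.3,0.162,-0.014,0.06,0]]]' >/dev/null
python3 -m jog '[[[0.3,0,0,0.03,0],[0.3,0,0,0.04,0],[0.3,0,0,0.04,0],[0.3,0,0,0.04,0]]]' >/dev/null
python3 pots.py
python3 d.py 0.465 0.284 0.036 1.67
```

```text
t19.30 pos [0.467  0.2836 0.1479] yaw 1.668 shift [ 0.0006 -0.0021  0.1119] turn -0.002 F [0.8 0.5 0.7] open 0.0595 grip 0.0
```

```bash
python3 -m jog '[[[0.3,0,-0.002,0.03,0],[0.3,0,-0.002,0.06,0],[0.3,0,-0.002,0.085,0],[0.3,0,-0.002,0.1,0],[0.3,0,-0.002,0.111,0]]]'
python3 -m jog '[[[0.1,0,0,0,0],[-0.2,0,0,0,0],[-1,0,0,0,0],[-1,0,0,0,0],[-1,0,0,0,0]]]' 15
python3 -m jog '[[[-1,0,0,0,0],[-1,0,0,-0.02,0],[-1,0,0,-0.06,0],[-1,0,0,-0.1,0],[-1,0,0,-0.14,0]]]'
```

```text
time: 19.72
tool_pos: [0.465, 0.2832, 0.036]
tool_rot: [3.141, -0.0, 1.668]
contact_force: [0.7, 0.2, 0.5]
opening: 0.0597
grip_force: 0.0
time: 20.13
tool_pos: [0.4656, 0.2841, 0.0377]
tool_rot: [3.138, -0.001, 1.669]
contact_force: [0.9, -0.9, 5.4]
opening: 0.0417
grip_force: 15.0
time: 20.55
tool_pos: [0.4635, 0.2835, 0.1776]
tool_rot: [-3.14, 0.0, 1.669]
contact_force: [1.8, 0.5, -1.0]
opening: 0.0419
grip_force: 15.0
```

```bash
python3 -m jog '[[[-1,-0.02,0,-0.035,0],[-1,-0.05,0.003,-0.07,0],[-1,-0.09,0.003,-0.07,0],[-1,-0.13,0.003,-0.07,0],[-1,-0.17,0.003,-0.07,0]]]' >/dev/null
python3 -m jog '[[[-1,-0.04,0,0,0],[-1,-0.08,0,0,0],[-1,-0.12,0,0,0],[-1,-0.16,0,0,0],[-1,-0.2,0,0,0]]]' >/dev/null
python3 -m jog '[[[-1,-0.04,0,0,0],[-1,-0.08,0,0,0],[-1,-0.12,0,0,0],[-1,-0.15,0,0,0],[-1,-0.17,0,0,0]]]' >/dev/null
python3 -m jog '[[[-1,0,0,0,0],[-1,0,0,0,0]]]' 
python3 d.py 0.494 -0.282 0.1 1.67
```

```text
time: 21.97
tool_pos: [0.5196, -0.254, 0.2456]
tool_rot: [-3.141, -0.001, 1.667]
contact_force: [-0.4, -0.4, -1.3]
opening: 0.0415
grip_force: 15.0
t21.97 pos [ 0.5196 -0.254   0.2456] yaw 1.667 shift [-0.0256 -0.0281  0.1456] turn -0.003 F [-0.4 -0.4 -1.3] open 0.0415 grip 15.0
```

```bash
python3 -m jog '[[[-1,-0.0256,-0.028,0,0],[-1,-0.0256,-0.028,0.03,0],[-1,-0.0256,-0.028,0.07,0],[-1,-0.0256,-0.028,0.1,0],[-1,-0.0256,-0.028,0.12,0]]]' >/dev/null
python3 -m jog '[[[-1,0,0,0.01,0],[-1,0,0,0.018,0],[-1,0,0,0.024,0],[-1,0,0,0.026,0],[-1,0,0,0.026,0]]]'
python3 d.py 0.494 -0.282 0.092 1.67
```

```text
time: 22.8
tool_pos: [0.4952, -0.2816, 0.1007]
tool_rot: [3.141, 0.001, 1.669]
contact_force: [-0.3, -0.0, -1.2]
opening: 0.0416
grip_force: 15.0
t22.80 pos [ 0.4952 -0.2816  0.1007] yaw 1.669 shift [-0.0003 -0.0012  0.0087] turn -0.001 F [-0.3 -0.  -1.2] open 0.0416 grip 15.0
```

```bash
python3 -m jog '[[[-1,0,-0.001,0.002,0],[-1,0,-0.001,0.004,0],[-1,0,-0.001,0.006,0],[-1,0,-0.001,0.006,0]]]'
python3 -m jog '[[[-1,0,0,0.001,0],[-1,0,0,0.002,0],[-1,0,0,0.003,0],[-1,0,0,0.003,0]]]'
```

```text
time: 23.13
tool_pos: [0.4937, -0.2817, 0.0941]
tool_rot: [-3.142, 0.0, 1.669]
contact_force: [1.2, -0.1, -1.1]
opening: 0.0411
grip_force: 15.0
time: 23.47
tool_pos: [0.4937, -0.2816, 0.0909]
tool_rot: [-3.141, -0.0, 1.669]
contact_force: [-0.5, -0.7, -1.0]
opening: 0.0415
grip_force: 15.0
```

```bash
python3 -m jog '[[[-1,0,0,0.001,0],[-1,0,0,0.002,0],[-1,0,0,0.002,0]]]'
python3 -m jog '[[[-0.05,0,0,0,0],[0.03,0,0,0,0],[0.08,0,0,0,0],[0.1,0,0,0,0],[0.1,0,0,-0.02,0]]]'
python3 -m jog '[[[0.1,0,0,-0.04,0],[0.1,0,0,-0.08,0],[0.1,0,0,-0.12,0],[0.1,0,0,-0.14,0]]]' >/dev/null
python3 d.py 0.4555 0.3735 0.15 1.67
```

```text
time: 23.72
tool_pos: [0.4939, -0.2818, 0.0897]
tool_rot: [3.141, 0.001, 1.669]
contact_force: [-1.6, 0.8, 4.2]
opening: 0.0413
grip_force: 15.0
time: 24.13
tool_pos: [0.492, -0.2804, 0.1059]
tool_rot: [-3.136, -0.005, 1.669]
contact_force: [-0.9, -0.1, -0.6]
opening: 0.0506
grip_force: 0.0
t24.47 pos [ 0.4949 -0.2825  0.2543] yaw 1.669 shift [0.6572 0.0245 0.1013] turn -0.001 F [ 1.  -0.3  0.1] open 0.0506 grip 0.0
```

```bash
python3 -m jog '[[[0.3,0.04,0,0,0],[0.3,0.08,0,0,0],[0.3,0.12,0,0,0],[0.3,0.16,0,0,0],[0.3,0.2,0,0,0]]]' >/dev/null
python3 pots.py
python3 - <<'E'
from h import *
T=cv2.imread("pics/pots.png");S=snap("side","s7")
cv2.imwrite("pics/c7.png",np.hstack([cv2.resize(T[190:310,380:480],(400,480)),cv2.resize(S[320:460,310:460],(400,480))]))
E
```

```text
[225.9 241.4] [0.5431 0.2811]
[189.  244.5] [0.5343 0.3785]
[189.5 274.5] [0.4557 0.3748]
```

View pics/c7.png

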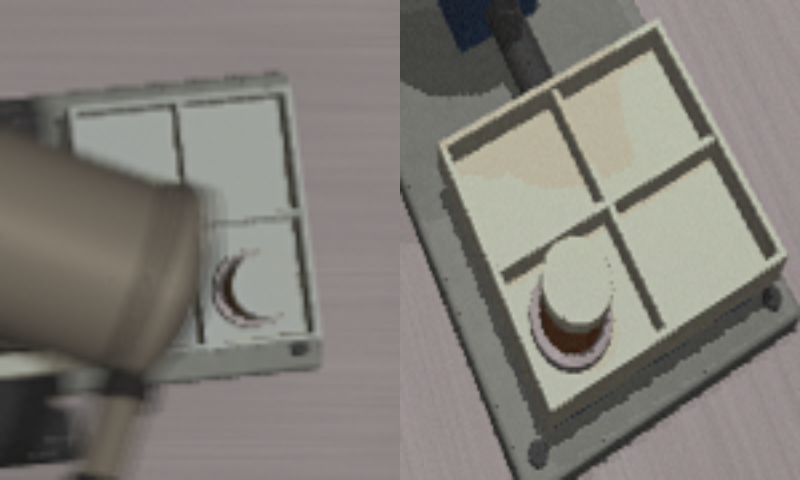

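The pot stands upright and well centred in its cell; the foot ring is seen at right-crop (572,320). Next, pot D.

```bash
python3 -m jog '[[[0.3,0.04,0,0,0],[0.3,0.08,0,0,0],[0.3,0.12,0,0,0],[0.3,0.16,0,0,0],[0.3,0.2,0,0,0]]]' >/dev/null
python3 -m jog '[[[0.3,0.04,0.01,0,0],[0.3,0.08,0.024,0,0],[0.3,0.12,0.024,0,0],[0.3,0.16,0.024,0.02,0],[0.3,0.2,0.024,0.04,0]]]' >/dev/null
python3 -m jog '[[[0.3,0.04,0,0.03,0],[0.3,0.055,0,0.06,0],[0.3,0.055,0,0.06,0],[0.3,0.055,0,0.06,0]]]' >/dev/null
python3 d.py 0.4555 0.374 0.036 1.67
```

```text
t26.15 pos [0.4533 0.3669 0.1494] yaw 1.671 shift [0.0071 0.0034 0.1134] turn 0.001 F [0.4 0.2 1.4] open 0.0595 grip 0.0
```

```bash
python3 -m jog '[[[0.3,0.0065,0.003,0.03,0],[0.3,0.0065,0.003,0.06,0],[0.3,0.0065,0.003,0.085,0],[0.3,0.0065,0.003,0.1,0],[0.3,0.0065,0.003,0.113,0]]]'
python3 -m jog '[[[0.1,0,0,0,0],[-0.2,0,0,0,0],[-1,0,0,0,0],[-1,0,0,0,0],[-1,0,0,0,0]]]' 15
python3 -m jog '[[[-1,0,0,0,0],[-1,0,0,-0.02,0],[-1,0,0,-0.06,0],[-1,0,0,-0.1,0],[-1,0,0,-0.14,0]]]'
python3 -m jog '[[[-1,-0.02,0,-0.035,0],[-1,-0.05,0,-0.07,0],[-1,-0.09,-0.01,-0.07,0],[-1,-0.13,-0.02,-0.07,0],[-1,-0.17,-0.02,-0.07,0]]]' >/dev/null
python3 -m jog '[[[-1,-0.04,0,0,0],[-1,-0.08,0,0,0],[-1,-0.12,0,0,0],[-1,-0.16,0,0,0],[-1,-0.2,0,0,0]]]' >/dev/null
python3 d.py 0.487 -0.212 0.11 1.67
```

```text
time: 26.57
tool_pos: [0.4581, 0.3725, 0.0392]
tool_rot: [3.14, -0.0, 1.667]
contact_force: [-0.5, 1.0, 0.1]
opening: 0.0597
grip_force: 0.0
time: 26.98
tool_pos: [0.4579, 0.3739, 0.0408]
tool_rot: [3.138, -0.001, 1.669]
contact_force: [0.8, -2.2, 7.3]
opening: 0.0411
grip_force: 15.0
time: 27.4
tool_pos: [0.456, 0.3736, 0.1806]
tool_rot: [-3.141, 0.0, 1.669]
contact_force: [0.5, 0.6, -2.5]
opening: 0.0415
grip_force: 15.0
t28.23 pos [0.4723 0.0022 0.2495] yaw 1.669 shift [-0.2146 -0.0066  0.1395] turn -0.001 F [ 1.   0.5 -1.8] open 0.0417 grip 15.0
```

```bash
python3 -m jog '[[[-1,-0.04,-0.006,0,0],[-1,-0.08,-0.006,0,0],[-1,-0.12,-0.006,0,0],[-1,-0.16,-0.006,0,0],[-1,-0.2,-0.006,0,0]]]' >/dev/null
python3 -m jog '[[[-1,-0.014,0,0,0],[-1,-0.014,0,0.03,0],[-1,-0.014,0,0.06,0],[-1,-0.014,0,0.09,0],[-1,-0.014,0,0.12,0]]]' >/dev/null
python3 -m jog '[[[-1,0,0,0.01,0],[-1,0,0,0.02,0],[-1,0,0,0.02,0]]]' 
python3 d.py 0.487 -0.212 0.0935 1.67
```

```text
time: 29.32
tool_pos: [0.4874, -0.2091, 0.1081]
tool_rot: [-3.14, -0.001, 1.669]
contact_force: [0.1, 0.2, -1.3]
opening: 0.0417
grip_force: 15.0
t29.32 pos [ 0.4874 -0.2091  0.1081] yaw 1.669 shift [-0.0028 -0.0007  0.0146] turn -0.001 F [ 0.1  0.2 -1.3] open 0.0417 grip 15.0
```

```bash
python3 -m jog '[[[-1,-0.0025,0,0.004,0],[-1,-0.0025,0,0.008,0],[-1,-0.0025,0,0.011,0],[-1,-0.0025,0,0.013,0],[-1,-0.0025,0,0.014,0]]]'
python3 -m jog '[[[-1,0,0,0.001,0],[-1,0,0,0.0015,0],[-1,0,0,0.0015,0]]]'
```

```text
time: 29.73
tool_pos: [0.488, -0.2121, 0.095]
tool_rot: [3.141, 0.0, 1.669]
contact_force: [0.6, -0.2, -1.4]
opening: 0.0414
grip_force: 15.0
time: 29.98
tool_pos: [0.488, -0.2121, 0.0934]
tool_rot: [3.142, 0.0, 1.669]
contact_force: [-0.3, 0.5, -2.0]
opening: 0.0414
grip_force: 15.0
```

```bash
python3 -m jog '[[[-1,0,0,0.0005,0],[-1,0,0,0.001,0],[-1,0,0,0.001,0]]]'
python3 -m jog '[[[-0.05,0,0,0,0],[0.03,0,0,0,0],[0.08,0,0,0,0],[0.1,0,0,0,0],[0.1,0,0,-0.02,0]]]' >/dev/null
python3 -m jog '[[[0.1,0,0,-0.04,0],[0.1,0,0,-0.08,0],[0.1,0,0,-0.12,0],[0.1,0,0,-0.14,0]]]' >/dev/null
python3 -m jog '[[[0.3,0.04,0,0,0],[0.3,0.08,0,0,0],[0.3,0.12,0,0,0],[0.3,0.14,0,0,0],[0.3,0.14,0,0,0]]]' >/dev/null
python3 pots.py
python3 d.py 0.5425 0.2805 0.15 1.67
```

```text
time: 30.23
tool_pos: [0.4881, -0.2125, 0.0929]
tool_rot: [3.141, 0.001, 1.669]
contact_force: [-1.6, -1.9, 3.6]
opening: 0.0415
grip_force: 15.0
[225.9 241.4] [0.5431 0.2811]
[189.  244.5] [0.5343 0.3785]
t31.45 pos [ 0.474  -0.071   0.2526] yaw 1.672 shift [0.3427 0.1037 0.1026] turn 0.002 F [-0.6 -0.9  0.7] open 0.0595 grip 0.0
```

```bash
python3 -m jog '[[[0.3,0.035,0.012,0,0],[0.3,0.07,0.024,0,0],[0.3,0.105,0.036,0,0],[0.3,0.14,0.048,0,0],[0.3,0.175,0.06,0,0]]]' >/dev/null
python3 -m jog '[[[0.3,0.035,0.012,0,0],[0.3,0.07,0.024,0,0],[0.3,0.105,0.036,0.02,0],[0.3,0.14,0.044,0.04,0],[0.3,0.167,0.044,0.06,0]]]' >/dev/null
python3 -m jog '[[[0.3,0,0,0.03,0],[0.3,0,0,0.04,0],[0.3,0,0,0.04,0],[0.3,0,0,0.04,0]]]' >/dev/null
python3 d.py 0.5427 0.2805 0.036 1.67
```

```text
t32.62 pos [0.5451 0.2765 0.1525] yaw 1.667 shift [ 0.0043 -0.0019  0.1165] turn -0.003 F [ 1.  -1.1  0.5] open 0.0597 grip 0.0
```

```bash
python3 -m jog '[[[0.3,0.004,-0.002,0.03,0],[0.3,0.004,-0.002,0.06,0],[0.3,0.004,-0.002,0.09,0],[0.3,0.004,-0.002,0.105,0],[0.3,0.004,-0.002,0.116,0]]]'
python3 -m jog '[[[0.1,0,0,0,0],[-0.2,0,0,0,0],[-1,0,0,0,0],[-1,0,0,0,0],[-1,0,0,0,0]]]' 15
python3 -m jog '[[[-1,0,0,0,0],[-1,0,0,-0.02,0],[-1,0,0,-0.06,0],[-1,0,0,-0.1,0],[-1,0,0,-0.14,0]]]'
python3 -m jog '[[[-1,-0.02,0,-0.035,0],[-1,-0.05,0,-0.07,0],[-1,-0.09,-0.01,-0.07,0],[-1,-0.13,-0.02,-0.07,0],[-1,-0.17,-0.02,-0.07,0]]]' >/dev/null
python3 d.py 0.574 -0.274 0.11 1.67
```

```text
time: 33.03
tool_pos: [0.5429, 0.2804, 0.0364]
tool_rot: [3.141, 0.0, 1.667]
contact_force: [0.1, -0.8, 0.2]
opening: 0.0596
grip_force: 0.0
time: 33.45
tool_pos: [0.5435, 0.2818, 0.0384]
tool_rot: [3.137, -0.001, 1.669]
contact_force: [1.5, -1.7, 6.9]
opening: 0.0417
grip_force: 15.0
time: 33.87
tool_pos: [0.5412, 0.2815, 0.178]
tool_rot: [-3.14, 0.0, 1.669]
contact_force: [1.0, 1.6, -1.8]
opening: 0.0414
grip_force: 15.0
t34.28 pos [0.537  0.1099 0.2477] yaw 1.671 shift [-0.3857 -0.0016  0.1376] turn 0.001 F [ 1.2  0.  -1.4] open 0.0416 grip 15.0
```

```bash
python3 -m jog '[[[-1,-0.04,0,0,0],[-1,-0.08,0,0,0],[-1,-0.12,0,0,0],[-1,-0.16,0,0,0],[-1,-0.19,0,0,0]]]' >/dev/null
python3 -m jog '[[[-1,-0.04,0,0,0],[-1,-0.08,0,0,0],[-1,-0.12,0,0,0],[-1,-0.16,0,0,0],[-1,-0.19,0,0,0]]]' >/dev/null
python3 -m jog '[[[-1,0,0,0,0],[-1,0,0,0.03,0],[-1,0,0,0.06,0],[-1,0,0,0.09,0],[-1,0,0,0.11,0]]]' >/dev/null
python3 -m jog '[[[-1,0,0,0.015,0],[-1,0,0,0.025,0],[-1,0,0,0.03,0],[-1,0,0,0.03,0]]]'
python3 d.py 0.574 -0.274 0.091 1.67
```

```text
time: 35.87
tool_pos: [0.5755, -0.2669, 0.1057]
tool_rot: [-3.141, -0.001, 1.669]
contact_force: [-0.3, 0.0, -2.1]
opening: 0.0416
grip_force: 15.0
t35.87 pos [ 0.5755 -0.2669  0.1057] yaw 1.669 shift [-0.0069 -0.0022  0.0147] turn -0.001 F [-0.3  0.  -2.1] open 0.0416 grip 15.0
```

```bash
python3 -m jog '[[[-1,-0.006,-0.002,0,0],[-1,-0.006,-0.002,0.005,0],[-1,-0.006,-0.002,0.01,0],[-1,-0.006,-0.002,0.013,0],[-1,-0.006,-0.002,0.0145,0]]]'
python3 -m jog '[[[-1,0,0,0.0005,0],[-1,0,0,0.001,0],[-1,0,0,0.001,0]]]'
python3 -m jog '[[[-0.05,0,0,0,0],[0.03,0,0,0,0],[0.08,0,0,0,0],[0.1,0,0,0,0],[0.1,0,0,-0.02,0]]]' >/dev/null
python3 -m jog '[[[0.1,0,0,-0.04,0],[0.1,0,0,-0.08,0],[0.1,0,0,-0.12,0],[0.1,0,0,-0.14,0]]]' >/dev/null
python3 -m jog '[[[0.3,0.04,-0.01,0,0],[0.3,0.08,-0.02,0,0],[0.3,0.12,-0.03,0,0],[0.3,0.16,-0.04,0,0],[0.3,0.2,-0.04,0,0]]]' >/dev/null
python3 -m jog '[[[0.3,0,0,0,0],[0.3,0,0,0,0]]]' >/dev/null
python3 pots.py
python3 d.py 0.5338 0.3775 0.15 1.67
```

```text
time: 36.28
tool_pos: [0.5741, -0.2735, 0.0914]
tool_rot: [-3.141, -0.0, 1.669]
contact_force: [-0.2, -0.7, -1.8]
opening: 0.0417
grip_force: 15.0
time: 36.53
tool_pos: [0.5744, -0.2736, 0.0909]
tool_rot: [3.141, 0.0, 1.669]
contact_force: [-0.8, 0.2, -1.2]
opening: 0.0412
grip_force: 15.0
[188.9 244.6] [0.534  0.3788]
t37.92 pos [ 0.5153 -0.0782  0.2514] yaw 1.671 shift [0.4516 0.0637 0.101 ] turn 0.001 F [ 0.3  0.1 -0.1] open 0.0593 grip 0.0
```

```bash
python3 -m jog '[[[0.3,0.04,0.006,0,0],[0.3,0.08,0.012,0,0],[0.3,0.12,0.018,0,0],[0.3,0.16,0.024,0,0],[0.3,0.2,0.03,0,0]]]' >/dev/null
python3 -m jog '[[[0.3,0.04,0.006,0,0],[0.3,0.08,0.012,0,0],[0.3,0.12,0.018,0,0],[0.3,0.16,0.024,0,0],[0.3,0.2,0.03,0,0]]]' >/dev/null
python3 -m jog '[[[0.3,0.04,0.004,0.03,0],[0.3,0.05,0.004,0.06,0],[0.3,0.05,0.004,0.09,0],[0.3,0.05,0.004,0.1,0],[0.3,0.05,0.004,0.1,0]]]' >/dev/null
python3 d.py 0.534 0.378 0.036 1.67
```

```text
t39.17 pos [0.5343 0.3737 0.1471] yaw 1.667 shift [0.0047 0.0008 0.111 ] turn -0.003 F [-0.6  0.1 -0.3] open 0.0595 grip 0.0
```

```bash
python3 -m jog '[[[0.3,0.004,0,0.03,0],[0.3,0.004,0,0.06,0],[0.3,0.004,0,0.085,0],[0.3,0.004,0,0.1,0],[0.3,0.004,0,0.11,0]]]'
python3 -m jog '[[[0.1,0,0,0,0],[-0.2,0,0,0,0],[-1,0,0,0,0],[-1,0,0,0,0],[-1,0,0,0,0]]]' 15
python3 -m jog '[[[-1,0,0,0,0],[-1,0,0,-0.02,0],[-1,0,0,-0.06,0],[-1,0,0,-0.1,0],[-1,0,0,-0.14,0]]]'
python3 -m jog '[[[-1,-0.02,0,-0.035,0],[-1,-0.05,0,-0.07,0],[-1,-0.09,0,-0.07,0],[-1,-0.13,0,-0.07,0],[-1,-0.17,0,-0.07,0]]]' >/dev/null
python3 -m jog '[[[-1,-0.04,0,0,0],[-1,-0.08,0,0,0],[-1,-0.12,0,0,0],[-1,-0.16,0,0,0],[-1,-0.2,0,0,0]]]' >/dev/null
python3 d.py 0.567 -0.205 0.11 1.67
```

```text
time: 39.58
tool_pos: [0.5359, 0.3783, 0.041]
tool_rot: [3.141, -0.0, 1.667]
contact_force: [0.2, -0.5, -0.2]
opening: 0.0598
grip_force: 0.0
time: 40.0
tool_pos: [0.5357, 0.3799, 0.043]
tool_rot: [3.138, -0.001, 1.669]
contact_force: [1.2, -1.7, 5.9]
opening: 0.0411
grip_force: 15.0
time: 40.42
tool_pos: [0.5337, 0.3795, 0.1825]
tool_rot: [-3.141, 0.0, 1.669]
contact_force: [0.7, 0.7, -1.6]
opening: 0.0416
grip_force: 15.0
t41.25 pos [0.5701 0.0097 0.2514] yaw 1.669 shift [-0.2133 -0.0243  0.1414] turn -0.001 F [ 0.6  0.4 -0.3] open 0.0413 grip 15.0
```

```bash
python3 -m jog '[[[-1,-0.04,-0.01,0,0],[-1,-0.08,-0.02,0,0],[-1,-0.12,-0.024,0,0],[-1,-0.16,-0.024,0,0],[-1,-0.19,-0.024,0,0]]]' >/dev/null
python3 -m jog '[[[-1,-0.023,0,0,0],[-1,-0.023,0,0.03,0],[-1,-0.023,0,0.06,0],[-1,-0.023,0,0.09,0],[-1,-0.023,0,0.11,0]]]' >/dev/null
python3 -m jog '[[[-1,0,0,0.015,0],[-1,0,0,0.025,0],[-1,0,0,0.03,0],[-1,0,0,0.03,0]]]'
python3 d.py 0.567 -0.205 0.095 1.67
```

```text
time: 42.42
tool_pos: [0.5672, -0.2027, 0.1103]
tool_rot: [-3.141, -0.001, 1.669]
contact_force: [0.1, 0.5, -0.6]
opening: 0.0412
grip_force: 15.0
t42.42 pos [ 0.5672 -0.2027  0.1103] yaw 1.669 shift [-0.0023 -0.0004  0.0153] turn -0.001 F [ 0.1  0.5 -0.6] open 0.0412 grip 15.0
```

```bash
python3 -m jog '[[[-1,-0.002,0,0.003,0],[-1,-0.002,0,0.007,0],[-1,-0.002,0,0.01,0],[-1,-0.002,0,0.013,0],[-1,-0.002,0,0.0145,0]]]'
python3 -m jog '[[[-1,0,0,0.0005,0],[-1,0,0,0.001,0],[-1,0,0,0.001,0]]]'
python3 -m jog '[[[-0.05,0,0,0,0],[0.03,0,0,0,0],[0.08,0,0,0,0],[0.1,0,0,0,0],[0.1,0,0,-0.02,0]]]' >/dev/null
python3 -m jog '[[[0.1,0,0,-0.04,0],[0.1,0,0,-0.08,0],[0.1,0,0,-0.12,0],[0.1,0,0,-0.14,0]]]' >/dev/null
python3 -m jog '[[[0,0.04,-0.01,0,0],[0,0.08,-0.02,0,0],[0,0.12,-0.03,0,0],[0,0.16,-0.04,0,0],[0,0.2,-0.05,0,0]]]' >/dev/null
python3 -m jog '[[[0,0.03,-0.01,0,0],[0,0.06,-0.02,0,0],[0,0.1,-0.03,0,0],[0,0.1,-0.03,0,0],[0,0.1,-0.03,0,0]]]' >/dev/null
python3 - <<'E'
from h import *
T=snap("top","t8");S=snap("side","s8")
cv2.imwrite("pics/c8.png",np.hstack([cv2.resize(T[190:310,380:480],(400,480)),cv2.resize(S[300:460,310:460],(400,480))]))
E
python3 d.py 0.457 0.0985 0.11 1.67
```

```text
time: 42.83
tool_pos: [0.5676, -0.2049, 0.0962]
tool_rot: [-3.142, 0.0, 1.669]
contact_force: [0.2, -0.6, -0.3]
opening: 0.0414
grip_force: 15.0
time: 43.08
tool_pos: [0.5677, -0.2049, 0.0954]
tool_rot: [3.142, 0.0, 1.669]
contact_force: [0.6, 0.1, -1.0]
opening: 0.0415
grip_force: 15.0
t44.77 pos [0.459  0.0854 0.2555] yaw 1.669 shift [ 0.0133 -0.0008  0.1455] turn -0.001 F [ 1.1 -0.3  0.5] open 0.0460 grip 0.0
```

View pics/c8.png

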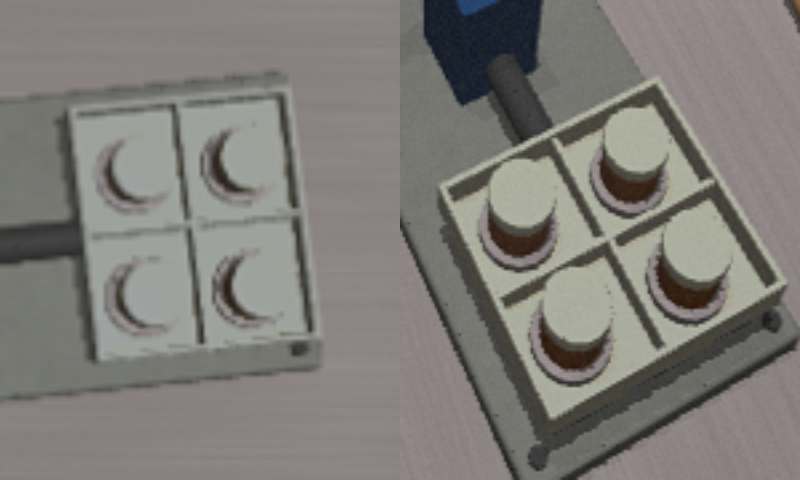

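All four pots stand upright in separate cells, seen in both halves of the picture. For the knob, the raised crank bar limits the gripper body to yaws of about 1.0–3.2, so I'll turn it in two strokes.

```bash
python3 -m jog '[[[0.2,0.0145,-0.0005,0,0.12],[0.2,0.0145,-0.0005,0,0.24],[0.2,0.0145,-0.0005,0.03,0.36],[0.2,0.0145,-0.0005,0.06,0.46],[0.2,0.0145,-0.0005,0.1,0.46]]]' >/dev/null
python3 -m jog '[[[0.2,0,0,0.02,0],[0.2,0,0,0.03,0],[0.2,0,0,0.03,0]]]' >/dev/null
python3 d.py 0.4577 0.1005 0.059 1.2
```

```text
t45.43 pos [0.4558 0.0986 0.1228] yaw 1.206 shift [0.0026 0.0014 0.0637] turn 0.006 F [-0.7 -0.3 -0.1] open 0.0553 grip 0.0
```

```bash
python3 -m jog '[[[0.2,0.002,0.001,0.02,0],[0.2,0.002,0.001,0.04,0],[0.2,0.002,0.001,0.055,0],[0.2,0.002,0.001,0.064,0],[0.2,0.002,0.001,0.064,0]]]'
python3 -m jog '[[[-0.1,0,0,0,0],[-0.4,0,0,0,0],[-1,0,0,0,0],[-1,0,0,0,0],[-1,0,0,0,0]]]' 12
python3 -m jog '[[[-1,0,0,0,-0.1],[-1,0,0,0,-0.2],[-1,0,0,0,-0.3],[-1,0,0,0,-0.4],[-1,0,0,0,-0.5]]]'
python3 - <<'E'
from h import *
S=snap("side","s9"); cv2.imwrite("pics/c9.png",cv2.resize(S[200:300,240:350],None,fx=5,fy=5,interpolation=cv2.INTER_CUBIC))
E
python3 d.py 0.4577 0.1005 0.059 2.75
```

```text
time: 45.85
tool_pos: [0.4583, 0.1008, 0.0604]
tool_rot: [-3.14, 0.001, 1.207]
contact_force: [-0.1, 0.2, -0.6]
opening: 0.0549
grip_force: 0.0
time: 46.27
tool_pos: [0.4596, 0.1015, 0.0623]
tool_rot: [3.139, -0.001, 1.209]
contact_force: [1.9, -2.2, 3.4]
opening: 0.034
grip_force: 12.0
time: 46.68
tool_pos: [0.4594, 0.1015, 0.0623]
tool_rot: [3.139, 0.001, 1.714]
contact_force: [0.1, -2.3, 4.3]
opening: 0.0339
grip_force: 12.0
t46.73 pos [0.4594 0.1015 0.0623] yaw 1.720 shift [-0.0008 -0.0019  0.0033] turn -1.030 F [ 2.1 -2.   4.6] open 0.0338 grip 12.0
```

View pics/c9.png

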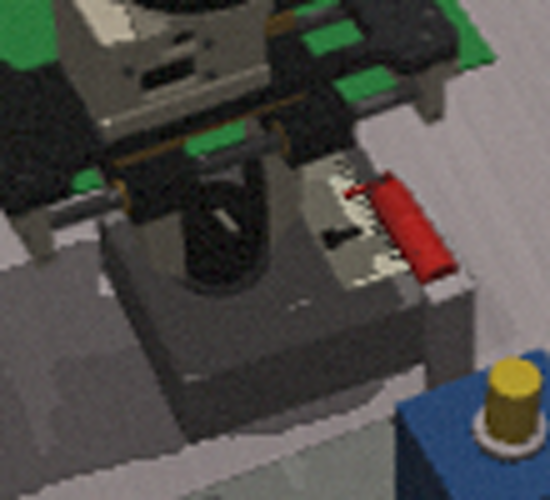

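The side crop shows the knob gripped, its white index line tilted at crop (228,220). The pointer tip is near (360,237) and the red mark tip near (346,191). I'll locate the dark pointer blob numerically, before and now.

```bash
cat > ptr.py <<'E'
import sys; from h import *
def ptr(im):
    g=cv2.cvtColor(im,cv2.COLOR_BGR2HSV); w=g[225:262,295:325]
    m=cv2.inRange(w,(0,0,0),(179,255,60)); n,l,st,c=cv2.connectedComponentsWithStats(m)
    out=[]
    for i in range(1,n):
        if 4<=st[i,4]<60 and st[i,0]>0 and st[i,1]>0: out.append((np.round(c[i]+[295,225],2),int(st[i,4]),plane("side",c[i]+[295,225],.047)[:2].round(4)))
    r=cv2.inRange(w,(0,150,70),(8,255,255))|cv2.inRange(w,(172,150,70),(179,255,255)); ys,xs=np.nonzero(r); k=xs.argmin() if len(xs) else 0
    q=np.array([xs[k]+295.,ys[xs==xs[k]].mean()+225]) if len(xs) else None
    return out,q,None if q is None else plane("side",q,.047)[:2].round(4)
if __name__=="__main__":
    for f in sys.argv[1:]: print(f,*ptr(cv2.imread(f"pics/{f}.png")),sep="\n  ")
E
python3 ptr.py side0 s9
```

```text
side0
  [(array([308.  , 248.31]), 16, array([0.5085, 0.0898]))]
  [295. 256.]
  [0.4762 0.0787]
s9
  [(array([307.05, 246.86]), 21, array([0.5079, 0.0943])), (array([323.25, 260.75]), 4, array([0.5272, 0.0471]))]
  [309. 238.]
  [0.52  0.117]
```

The pointer moved +4.5 mm for 0.51 rad, so direction and rate are right. Continuing.

```bash
python3 -m jog '[[[-1,0,0,0,-0.1],[-1,0,0,0,-0.2],[-1,0,0,0,-0.3],[-1,0,0,0,-0.4],[-1,0,0,0,-0.5]]]' >/dev/null
python3 -m jog '[[[-1,0,0,0,-0.1],[-1,0,0,0,-0.2],[-1,0,0,0,-0.3],[-1,0,0,0,-0.4],[-1,0,0,0,-0.53]]]'
python3 -m jog '[[[-0.1,0,0,0,0],[0,0,0,0,0],[0.2,0,0,0,0],[0.2,0,0,0,0],[0.2,0,0,-0.02,0]]]' >/dev/null
python3 -m jog '[[[0.2,0,0,-0.02,0.12],[0.2,0,0,-0.02,0.24],[0.2,0,0,-0.02,0.36],[0.2,0,0,-0.02,0.48],[0.2,0,0,-0.02,0.6]]]' >/dev/null
python3 -m jog '[[[0.2,0,0,0,0.12],[0.2,0,0,0,0.24],[0.2,0,0,0,0.36],[0.2,0,0,0,0.48],[0.2,0,0,0,0.6]]]' >/dev/null
python3 -m jog '[[[0.2,0,0,0,0.12],[0.2,0,0,0,0.24],[0.2,0,0,0,0.34],[0.2,0,0,0.02,0.34],[0.2,0,0,0.04,0.34]]]' >/dev/null
python3 - <<'E'
from h import *
snap("side","s10")
E
python3 ptr.py s10; python3 d.py 0.458 0.101 0.06 2.75
```

```text
time: 47.57
tool_pos: [0.4592, 0.1013, 0.0623]
tool_rot: [3.141, 0.002, 2.736]
contact_force: [0.5, -3.9, 6.5]
opening: 0.0337
grip_force: 12.0
s10
  [(array([315.65, 231.6 ]), 20, array([0.5397, 0.13  ])), (array([306.5 , 244.06]), 18, array([0.5093, 0.1022])), (array([317.16, 258.84]), 50, array([0.5171, 0.0561]))]
  [310. 238.]
  [0.522  0.1163]
t49.28 pos [0.4564 0.1016 0.0578] yaw 1.192 shift [ 0.      0.0017 -0.0022] turn -1.558 F [-2.6 -0.6 -2.9] open 0.0552 grip 0.0
```

```bash
python3 -m jog '[[[0.2,0,0.001,-0.002,0],[-0.1,0,0.001,-0.002,0],[-0.4,0,0.001,-0.002,0],[-1,0,0.001,-0.002,0],[-1,0,0.001,-0.002,0]]]' 12 >/dev/null
python3 -m jog '[[[-1,0,0,0,0],[-1,0,0,0,-0.1],[-1,0,0,0,-0.2],[-1,0,0,0,-0.3],[-1,0,0,0,-0.4]]]'
python3 -m jog '[[[-1,0,0,0,-0.1],[-1,0,0,0,-0.2],[-1,0,0,0,-0.3],[-1,0,0,0,-0.4],[-1,0,0,0,-0.5]]]' >/dev/null
python3 -m jog '[[[-1,0,0,0,-0.1],[-1,0,0,0,-0.2],[-1,0,0,0,-0.3],[-1,0,0,0,-0.4],[-1,0,0,0,-0.5]]]' >/dev/null
python3 -m jog '[[[-1,0,0,0,-0.05],[-1,0,0,0,-0.1],[-1,0,0,0,-0.1]]]'
python3 - <<'E'
from h import *
S=snap("side","s11")
E
python3 ptr.py s11
```

```text
time: 50.12
tool_pos: [0.4596, 0.1015, 0.0641]
tool_rot: [3.141, -0.0, 1.598]
contact_force: [-1.8, 0.4, 6.1]
opening: 0.0337
grip_force: 12.0
time: 51.2
tool_pos: [0.4593, 0.1013, 0.0641]
tool_rot: [3.142, 0.0, 2.696]
contact_force: [-2.1, 0.0, 5.6]
opening: 0.0337
grip_force: 12.0
s11
  [(array([303.48, 240.19]), 21, array([0.5068, 0.1149]))]
  [309.  238.5]
  [0.5195 0.1156]
```

By the side camera the pointer and mark agree. I'll release, back away and check in both views.

```bash
python3 -m jog '[[[-0.1,0,0,0,0],[0,0,0,0,0],[0.2,0,0,0,0],[0.2,0,0,0,0],[0.2,0,0,-0.02,0]]]' >/dev/null
python3 -m jog '[[[0.2,0,0,-0.04,0],[0.2,0,0,-0.08,0],[0.2,0,0,-0.12,0],[0.2,0,0,-0.15,0],[0.2,0,0,-0.15,0]]]' >/dev/null
python3 d.py 0.38 -0.35 0.25 2.7
```

```text
t52.08 pos [0.4622 0.1016 0.2395] yaw 2.694 shift [-0.1215 -0.4426 -0.0117] turn -0.006 F [ 0.4 -0.8  0.5] open 0.0548 grip 0.0
```

```bash
python3 -m jog '[[[0.2,-0.01,-0.037,-0.01,0],[0.2,-0.02,-0.075,-0.01,0],[0.2,-0.03,-0.11,-0.01,0],[0.2,-0.04,-0.147,-0.01,0],[0.2,-0.05,-0.18,-0.01,0]]]' >/dev/null
python3 -m jog '[[[0.2,-0.01,-0.037,0,0],[0.2,-0.02,-0.075,0,0],[0.2,-0.03,-0.11,0,0],[0.2,-0.04,-0.147,0,0],[0.2,-0.05,-0.18,0,0]]]' >/dev/null
python3 -m jog '[[[0.2,-0.01,-0.03,0,0],[0.2,-0.02,-0.06,0,0],[0.2,-0.02,-0.06,0,0],[0.2,-0.02,-0.06,0,0]]]'
python3 - <<'E'
from h import *
T=snap("top","t12");S=snap("side","s12")
a=cv2.resize(T[235:300,265:330],(400,400),interpolation=cv2.INTER_CUBIC); b=cv2.resize(S[215:315,265:365],(400,400),interpolation=cv2.INTER_CUBIC)
cv2.imwrite("pics/c12.png",np.hstack([a,b]))
E
python3 ptr.py s12; python3 pots.py
```

```text
time: 53.25
tool_pos: [0.385, -0.3301, 0.2422]
tool_rot: [3.141, -0.002, 2.691]
contact_force: [-0.3, 0.3, -0.1]
opening: 0.0554
grip_force: 0.0
s12
  []
  None
  None
```

View pics/c12.png

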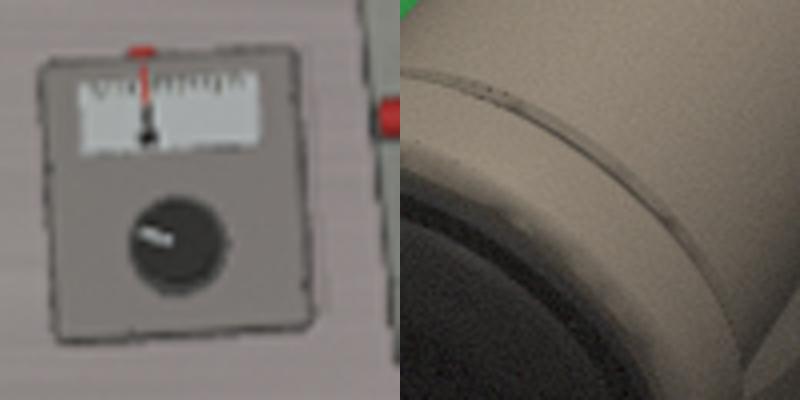

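The pointer tip meets the red mark tip in the top view, crop x 147 against 146, or about 0.5 mm. Last check: the carrier and pin area against the earlier picture, then hand in if unchanged.

Run:
```python
from h import *
a=cv2.imread("pics/t8.png").astype(int);b=cv2.imread("pics/t12.png").astype(int)
d=abs(a-b).max(2); 
for n,(x0,y0,x1,y1) in dict(carrier=(397,208,462,285),bone=(350,145,420,180),jar=(265,135,300,170),brush=(195,130,225,215)).items(): r=d[y0:y1,x0:x1]; print(n,(r>40).sum(),r.size)
h=cv2.cvtColor(b.astype(np.uint8),cv2.COLOR_BGR2HSV)[235:268,348:380]; m=cv2.inRange(h,(20,120,90),(34,255,255)); ys,xs=np.nonzero(m); print("pin",len(xs),plane("top",(xs.mean()+348,ys.mean()+235),.151) if len(xs) else None)
```

```text
carrier 380 5005
bone 0 2450
jar 0 1225
brush 0 2550
pin 45 [ 0.51683365 -0.07237689  0.151     ]
```

Run:
```python
from h import *
a=cv2.imread("pics/t8.png");b=cv2.imread("pics/t12.png")
d=abs(a.astype(int)-b).max(2)[208:285,397:462]>40; ys,xs=np.nonzero(d); print("diff box",xs.min()+397,xs.max()+397,ys.min()+208,ys.max()+208)
for im in(a,b):
    h=cv2.cvtColor(im,cv2.COLOR_BGR2HSV)[208:285,397:462]; m=cv2.inRange(h,(0,50,20),(20,255,130))|cv2.inRange(h,(165,50,20),(179,255,130))
    m=cv2.dilate(m,np.ones((2,2))); n,l,st,c=cv2.connectedComponentsWithStats(m); print([(np.round(c[i]+[397,208],1).tolist(),int(st[i,4])) for i in range(1,n) if st[i,4]>8])
```

```text
diff box 423 461 266 284
[([435.5, 233.4], 42), ([409.8, 236.9], 33), ([437.7, 263.8], 38), ([412.0, 268.4], 23)]
[([435.8, 233.5], 44), ([409.8, 236.9], 33), ([437.7, 263.8], 38), ([412.0, 268.2], 24)]
```

All four pots are exactly where they were; the difference is only the arm covering the carrier's lower corner. Handing in.

```bash
python3 -c "
from cell import robot
print(robot.hand_in())"
```

```text
the job is handed in; nothing more can be done
None
```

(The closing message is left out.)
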